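Set up the swing-arm strainer for pouring tea

ROBOT

A 7-joint arm with a two-finger parallel gripper is mounted at the origin on the work surface. World frame = base frame: x ahead of the robot, y to its left, z up, the work surface at z = 0. Lengths are in m, angles in rad, forces in N, time in s.
With the tool pointing down it reaches from about 0.425 to 0.875 m from the base axis. Payload 4.7 kg.
Tool frame: the origin (TCP) lies on the centre line of the jaws, within the pads' length; the fingertips stand 14 mm ahead of it and the grasp point (between the pads) lies 5 mm behind it; z points along the fingers, y is the direction in which the jaws open and shut (so a half turn about z gives the same grasp; the last joint's range is limited). The gripper opens to 87 mm and grips with 3 to 60 N. Pads are 19 mm wide; open, the fingers measure 117 mm over their backs; the gripper's body (75 mm by 190 mm) begins 51 mm behind the grasp point.
Start: joints at [1.22, 0.321, -0.07, 1.45, 0.023, 1.371, -0.057], TCP at [0.232, -0.607, 0.208] pointing down, gripper open.
Joint ranges: [-2.86, 2.86], [-0.3, 2.09], [-1.38, 1.24], [0.06, 2.45], [-1.56, 4.7], [0.09, 2.05], [-2.69, 2.69]. Speed limits (rad/s): [2.57, 2.57, 3.14, 3.14, 3.14, 3.14, 3.14].

INTERFACE

Orientations are given as a rotation vector (axis times angle).
In Python, from bench import ctrl, optics, models gives the robot as it stands. The module is installed in compiled form; this text tells all that it offers.
- The arm moves only by the tool arm_command, never from a script. Its argument "motion" is a list of rows, each a list of 3 entries, a list of its own where there are three numbers: the shift along the tool's x, y, z in mm, then the turn, a rotation vector about the tool's x, y, z in degrees, then the closure, from 0 (fully open) to 1 (shut). In form: [[[x, y, z], [ax, ay, az], claw], ...]. A call has 1 to 8 rows; each row shifts and turns the commanded pose from where the row before left it, along the tool's axes as they then stand; what a row does not reach is not made up. A row lasts 1/12 s, in which the tool goes at most 41.7 mm and 7.16 degrees, less where a joint would pass 70% of its speed; a pose out of reach is approached as far as the arm can. A call with a gripper value outside its range is refused whole. The fingers move at their own pace and stop on an object; "force" is the grip in N (left out, the last holds). Time passes only in rows, so rows that do not move let the fingers close. It gives the time, the measured TCP pose, the force and the opening at its end, in the units of the state.
- ctrl.get_state(): the state, without advancing time (a new reading comes with each control period).
- optics.get_image(name): name is "scene" or "top" or "wrist"; returns (picture, depth): 400x640x3 uint8, blue, green, red; 400x640 float32, m along the optical axis (not along the pixel's ray), 0 where there is no reading.
- optics.camera_model(name): a dict with "fovy" (degrees; the focal length in pixels is half the picture's height over the tangent of half this angle, whatever the lens; pixels are square), "cx", "cy" (the principal point, pixels), "distortion" ([k1, k2, p1, p2, k3] as OpenCV has them; the pictures are not rectified), "rvec" (rotation vector, rad) and "tvec" (3), from world to camera coordinates, as OpenCV has them; the wrist camera has in their place "mount" (4x4, takes a point from camera to tool coordinates, whose origin is the TCP and whose axes are the flange's). Camera axes: x right, y down, z forward; pixel columns grow to the right and rows downward; lengths in m; the calibration is good to about 2 mm. A picture is of the moment at which its call begins: read the wrist's pose just before it. camera_model takes no time and is no camera call.
- ctrl.close_job(): hands the job in, once; it reports no verdict.
Trained networks look in the newest picture that a camera, given by its name, has taken for a name from the list of things; names that differ only in an ending like _2 or _b are one class to them, and where a whole thing is asked for, a point or a joint stands for the part that bears it (a point fixed in the world has none). Each returns a list of dicts, best first, with "conf" (0 to 1); they miss things now and then, are a little off and sometimes report something else, mostly with a low value. They report only what shows in the picture. A call takes as long as a camera call. They do not tell look-alikes from the thing itself.
- models.search_frame(camera, target): "location" ([x, y, z] in m, in the coordinates of the camera as it stood for that picture, good to about 4 mm: the middle of the surface that is visible of it).
- models.silhouettes(camera, target): "pixels" (400x640 bool, what is visible of it).
The state is a dict: "time": time; "joint_positions": joint angles; "qd": joint speeds; "joint_torque": joint torques, N m; "position": TCP position; "tool_rot": TCP orientation; "ft_force": force on the tool from outside, world axes, zero at the start; "torque": the same for the moment, N m; "grip_width": opening from 0.0 (shut) to 1.0 (fully open).
Only numpy, scipy, OpenCV 4.12 (cv2) and the standard library are available. Lean on these libraries where they do the work, as an engineer would, in place of code of your own. Each camera call takes 0.05 s, during which the arm holds its last target.

TASK

Get the tea tray ready for pouring: move the black cup that stands on the round dark inlay of the tray to the empty wooden coaster, then stand the glass pitcher on the inlay in its place, then swing the strainer arm by its bamboo knob over the pitcher until it stops fully home. Finally hang the steel strainer by its hook on the arm, between the two collars, letting its off-centre weight down onto the arm slowly so that it does not drop or swing, and leave it hanging still and free above the pitcher. Everything else on the tray and beside it stays where it is.

Things in the scene. Friction and masses are not known exactly. Their poses are not given: they have to be found in the camera images.
- cup: small black tea cup without handle that stands on the inlay at the start: 60 mm across its rim, 52 mm tall, wall 4 mm, narrower towards the foot, 90 g. Origin: centre of its underside; z up.
- other_cup: the second, identical black cup, on the other coaster; a bystander to leave alone. Origin: centre of its underside.
- free_coaster: the empty round dark wooden coaster, fixed on the tray, 80 mm across, 6 mm thick. Origin: centre of its underside (tray surface); its top is 6 mm higher. The two coasters lie about 97 mm apart in a row along the tray's x, and which of them is empty varies.
- other_coaster: the identical coaster under the other cup. Origin: centre of its underside.
- tray: fixed white ceramic tray 260 mm (its x) by 400 mm (its y); flat surface 18 mm above the table, edge rim 6 mm higher. Origin: centre of its underside on the table; x points away from the robot, y to the robot's left. It carries the inlay, both coasters, the teapot, tong, tea pet and, clamped at its far left, the post of the strainer arm (16 mm thick, about 225 mm tall over the table).
- pitcher_spot (a point): centre of the round dark grey inlay on the tray's surface, 84 mm across, flush; the pitcher's place. With the arm fully home the seat on the arm is straight above it.
- pitcher: straight glass pitcher, 85 mm tall, 64 mm outside diameter (58 mm at the foot), wall 3.5 mm, 180 g, with a loop handle that stands out on its own +y side to 58 mm from the axis and a small spout on -y. Origin: centre of its underside; z up. Stands on the table left or right of the tray.
- bar_pivot (a point): point on the upright hinge axis of the arm, at the height of the bar's axis (210 mm over the table), at the top of the clamped post.
- swing_arm: the strainer arm: a round steel bar 8 mm thick, level, 210 mm over the table, 177 mm long, turning on the upright post with friction (about 0.2 N m) that holds it where left. Origin on the hinge axis; its x runs along the bar to the free tip, z up. Parked towards the tray's far side, it turns clockwise (from above) by 0.9 to 1.4 rad to a hard stop: fully home, over the inlay.
- bar_knob (a point): grasp point of the upright round bamboo knob on the bar, 75 mm from the hinge axis: 16 mm thick, this point 30 mm above the bar's axis; the knob stands from the bar up to 44 mm above its axis.
- bar_seat (a point): point on top of the bar (4 mm above its axis) midway between its two collars, 156 mm from the hinge axis; the collars are 18 mm across, with 30 mm free bar between them. Here the strainer's hook belongs. Its x is along the bar.
- strainer: steel tea strainer, 110 g, standing left or right of the tray: round basket 58 mm across and 30 mm tall; a flat stem rises from its rim on its -x side, with a downward-open hook over the basket and a bamboo grip above. Origin: centre of the basket's underside; z up. Mass centre x -8, z 29 mm: hung, it tilts 0.05 to 0.2 rad, the basket swinging to its -x side.
- hook (a point): top middle of the inside of the hook, strainer frame x -15.5, z 90 mm. The slot runs along its y, 15 mm wide (x -23 to -8), open below; the lip on the basket side reaches 12 mm down, the stem closes the other. 14 mm wide along y. With the basket below, the bar must enter sideways, from strainer +x or y, between basket rim (z 30) and lip (z 78), then the hook is lowered. Hung: few mm from bar_seat.
- grip (a point): grasp point on the strainer's upright bamboo grip, 35 mm above hook and 10.5 mm to its -x side: the grip is 8 mm thick (strainer's x) and 16 mm wide (its y), from 96 to 146 mm above the basket's underside; the steel bridge of the hook ends at 96 mm.
- teapot: celadon teapot, 92 mm across, 90 mm tall, spout on its -x, handle on +x (70 mm from its axis), on the left of the tray; a bystander. Origin: centre of its underside.
- tong: bamboo tong 150 mm long, 8 mm tall, lying along the tray's front edge; a bystander. Origin near its middle.
- tea_pet: small clay figure 46 mm across and 39 mm tall at the far side of the tray; a bystander. Origin: centre of its underside.
- caddy: tea caddy, 72 mm across, 110 mm tall, on the table far left; a bystander. Origin: centre of its underside.
- waste_bowl: white bowl 120 mm across, 60 mm tall, on the table far right; a bystander. Origin: centre of its underside.
Not all that is in view belongs to the job. Leave any green look-alike of the strainer alone.

How it is judged:
By the outcome, as a careful person would: the job done as asked, in the order asked, and still so for the second after the job is handed in, with the robot touching nothing.
It also fails if it takes over 72 s, if anything falls off the work surface, if the arm or the gripper's body presses on something with over 40 N, if the wrist force passes 120 N, or if a joint passes its speed limit or range.

## Working session

There is one attempt and no reset: what is moved stays moved. The work goes in short steps, Python scripts to look and compute and a tool call to move; the robot and the scene stay as the last step left them, time stands still between calls to the robot, and variables do not carry over. Pictures are saved under pics/ and viewed, and the job is handed in when it is done.

Besides the shell and the picture viewer there is one more tool, called after ">>>" as name(argument=value, ...), one argument or row to a line, values as JSON. arm_command: Moves the arm, as the interface text tells. Its arguments: {"type":"object","properties":{"motion":{"type":"array","items":{"type":"array"}},"force":{"type":"number"}},"required":["motion"]}

```bash
ls; mkdir -p pics; cat > h.py <<'E'
import numpy as np, cv2
from bench import ctrl, optics, models
from scipy.spatial.transform import Rotation as R
def K(m):
    f=200/np.tan(np.radians(m["fovy"])/2); return np.array([[f,0,m["cx"]],[0,f,m["cy"]],[0,0,1.]]),np.array(m["distortion"],float)
def c2w(name,st=None):
    m=optics.camera_model(name); T=np.eye(4)
    if "mount" in m:
        W=np.eye(4);W[:3,:3]=R.from_rotvec(st["tool_rot"]).as_matrix();W[:3,3]=st["position"]
        return W@np.array(m["mount"])
    T[:3,:3]=R.from_rotvec(np.ravel(m["rvec"])).as_matrix();T[:3,3]=np.ravel(m["tvec"]);return np.linalg.inv(T)
def pts(name,depth,uv,st=None):
    """uv Nx2 -> world points by depth"""
    uv=np.atleast_2d(uv).astype(float);k,d=K(optics.camera_model(name))
    n=cv2.undistortPoints(uv.reshape(-1,1,2),k,d).reshape(-1,2)
    z=depth[uv[:,1].astype(int),uv[:,0].astype(int)]
    P=np.c_[n*z[:,None],z]; T=c2w(name,st); return P@T[:3,:3].T+T[:3,3]
def proj(name,P,st=None):
    k,d=K(optics.camera_model(name));T=np.linalg.inv(c2w(name,st))
    return cv2.projectPoints(np.atleast_2d(P).astype(float),cv2.Rodrigues(T[:3,:3])[0],T[:3,3],k,d)[0].reshape(-1,2)
def cloud(name,depth,mask=None,st=None):
    if mask is None: mask=depth>0
    v,u=np.nonzero(mask&(depth>0)); return pts(name,depth,np.c_[u,v],st),np.c_[u,v]
def snap(name,fn=None):
    st=ctrl.get_state();im,d=optics.get_image(name)
    if fn: cv2.imwrite("pics/"+fn,im); np.savez("/tmp/"+fn+".npz",im=im,d=d,p=st["position"],r=st["tool_rot"])
    return im,d,st
E
python3 - <<'E'
from h import *
for n in("scene","top"):
    im,d,st=snap(n,n+"0.png"); print(n,c2w(n).round(3).tolist())
print(st)
print(optics.camera_model("wrist"))
E
```

```text
pics
scene [[0.272, 0.676, -0.685, 1.442], [0.962, -0.188, 0.196, -0.298], [0.003, -0.713, -0.701, 1.052], [0.0, 0.0, 0.0, 1.0]]
top [[0.109, -0.971, 0.211, 0.341], [-0.994, -0.108, 0.017, -0.075], [0.006, -0.211, -0.977, 1.164], [0.0, 0.0, 0.0, 1.0]]
{'time': 0.05, 'joint_positions': array([ 1.22007131,  0.32181815, -0.07005371,  1.45169025,  0.02261914,
        1.3707944 , -0.05692767]), 'qd': array([-1.89488896e-03, -4.51793118e-05, -9.83070874e-04, -1.59568192e-04,
       -9.98000823e-04, -2.16651766e-03,  5.17008611e-04]), 'joint_torque': array([ 6.38691690e-04, -4.92994058e+01, -4.05905535e-01, -3.13703692e+01,
       -6.43083709e-02,  3.98568786e-02,  6.30745581e-05]), 'position': array([ 0.23162741, -0.60669908,  0.2065568 ]), 'tool_rot': array([-3.08764283e+00, -5.69520198e-01,  7.43952684e-04]), 'ft_force': array([-0.91674612,  0.50590631, -0.54613823]), 'torque': array([ 0.03618719, -0.00393724,  0.01457665]), 'grip_width': 0.9984360121985487}
{'fovy': 62.739392818438986, 'cx': 312.65887046515945, 'cy': 195.85091442551524, 'distortion': array([-0.00474794,  0.        ,  0.        ,  0.        ,  0.        ]), 'mount': array([[ 9.31927629e-04, -9.52374776e-01, -3.04928545e-01,
         8.41347588e-02],
       [ 9.99999442e-01,  1.03935912e-03, -1.89986483e-04,
        -1.37880380e-05],
       [ 4.97868600e-04, -3.04928198e-01,  9.52375213e-01,
        -1.76902850e-01],
       [ 0.00000000e+00,  0.00000000e+00,  0.00000000e+00,
         1.00000000e+00]])}
```

View pics/scene0.png

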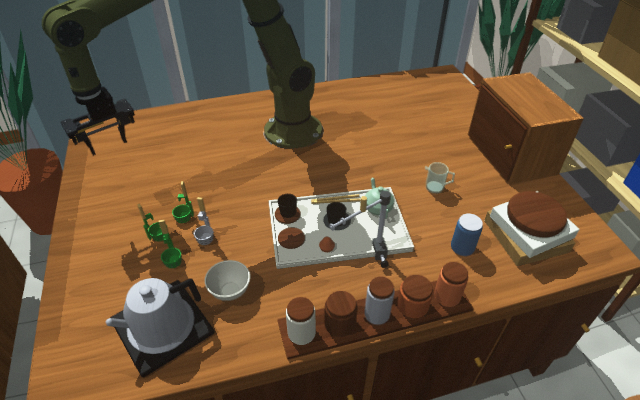

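View pics/top0.png

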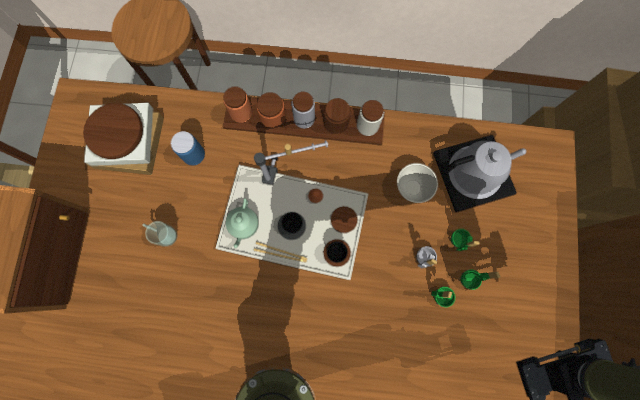

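```bash
python3 - <<'E'
from h import *
for n in("top","scene"):
  for t in ["cup","free_coaster","pitcher_spot","pitcher","strainer","grip","hook","swing_arm","bar_knob","bar_seat","teapot","tea_pet","waste_bowl","tray"]:
    T=c2w(n)
    try:
      for r in models.search_frame(n,t)[:3]:
        p=T[:3,:3]@np.array(r["location"])+T[:3,3]; print(n,t,round(r["conf"],2),p.round(3),proj(n,p).round()[0])
    except Exception as e: print(t,e)
print(ctrl.get_state()["time"])
E
```

```text
top cup 0.82 [0.521 0.012 0.038] [293. 222.]
top free_coaster 0.67 [ 0.546 -0.137  0.026] [345. 220.]
top free_coaster 0.56 [ 0.466 -0.369  0.032] [422. 255.]
top pitcher_spot 0.88 [0.548 0.027 0.017] [289. 214.]
top pitcher 0.9 [0.442 0.392 0.049] [157. 234.]
top strainer 0.93 [ 0.415 -0.524  0.023] [474. 279.]
top strainer 0.86 [ 0.359 -0.436  0.029] [443. 296.]
top strainer 0.69 [ 0.523 -0.48   0.013] [459. 240.]
top grip 0.95 [ 0.522 -0.479  0.019] [460. 241.]
top grip 0.91 [ 0.417 -0.522  0.022] [473. 278.]
top grip 0.66 [ 0.358 -0.433  0.028] [442. 296.]
top hook 0.65 [ 0.523 -0.479  0.019] [459. 240.]
top hook 0.61 [ 0.462 -0.372  0.03 ] [423. 257.]
top hook 0.56 [ 0.416 -0.521  0.021] [473. 279.]
top swing_arm 0.96 [0.658 0.039 0.212] [285. 156.]
top bar_knob 0.74 [0.667 0.034 0.214] [287. 153.]
top bar_seat 0.83 [0.666 0.037 0.212] [286. 153.]
top bar_seat 0.6 [ 0.447 -0.125  0.037] [337. 253.]
top teapot 0.74 [0.495 0.149 0.081] [242. 223.]
top tea_pet 0.72 [ 0.603 -0.05   0.042] [317. 196.]
top tea_pet 0.41 [0.446 0.393 0.047] [157. 233.]
top waste_bowl 0.68 [ 0.682 -0.343
[... 683 characters left out ...]
 -0.481  0.022] [171. 253.]
scene grip 0.85 [ 0.428 -0.531  0.024] [152. 233.]
scene grip 0.79 [ 0.517 -0.481  0.02 ] [171. 253.]
scene grip 0.74 [ 0.456 -0.376  0.026] [205. 229.]
scene hook 0.67 [0.675 0.035 0.21 ] [364. 210.]
scene hook 0.64 [ 0.452 -0.378  0.021] [204. 230.]
scene hook 0.6 [ 0.368 -0.435  0.022] [183. 214.]
scene swing_arm 0.68 [0.675 0.036 0.214] [365. 209.]
scene swing_arm 0.2 [0.595 0.024 0.015] [347. 238.]
scene bar_knob 0.61 [0.677 0.032 0.213] [363. 210.]
scene bar_seat 0.96 [0.671 0.033 0.212] [363. 209.]
scene tea_pet 0.46 [ 0.62  -0.051  0.038] [325. 245.]
scene waste_bowl 0.8 [ 0.653 -0.331  0.033] [229. 277.]
scene tray 0.42 [0.462 0.376 0.06 ] [438. 177.]
1.5
```

The scene view shows the cup on the inlay at (337,212), the empty coaster at (291,238) and the pitcher at (438,177). The steel strainer is at (204,234), with three green look-alikes at (183,205), (153,230) and (171,255). I'll crop in closer.

```bash
python3 - <<'E'
import cv2,numpy as np
s=cv2.imread("pics/scene0.png");t=cv2.imread("pics/top0.png")
def c(im,x,y,w,h,f,n): cv2.imwrite("pics/"+n,cv2.resize(im[y:y+h,x:x+w],None,fx=f,fy=f,interpolation=cv2.INTER_CUBIC))
c(s,260,160,200,120,4,"c1.png");c(t,210,130,170,150,4,"c2.png")
a=cv2.resize(s[170:280,130:240],(400,400),interpolation=2);b=cv2.resize(t[215:315,400:500],(400,400),interpolation=2)
cv2.imwrite("pics/c3.png",np.hstack([a,b]))
E
```

```text
(no output)
```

View pics/c1.png

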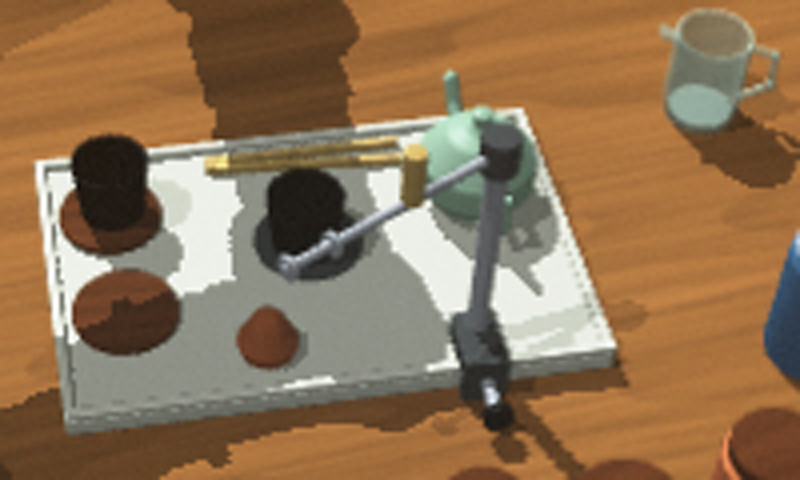

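View pics/c2.png

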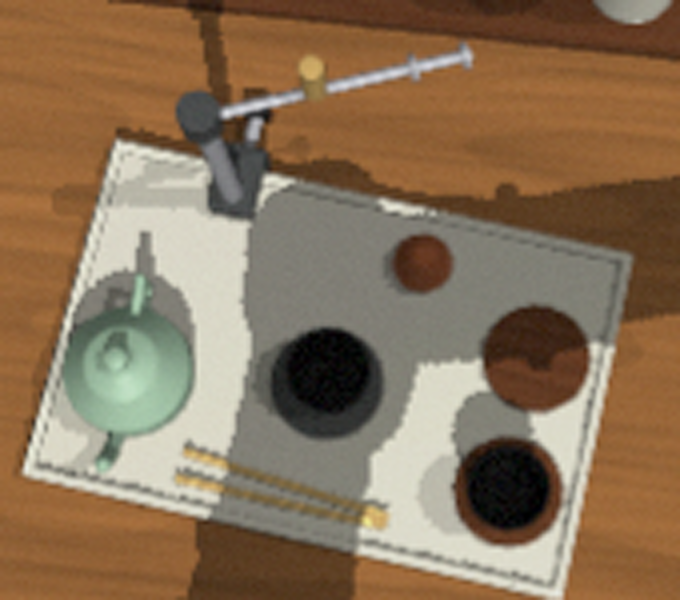

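View pics/c3.png

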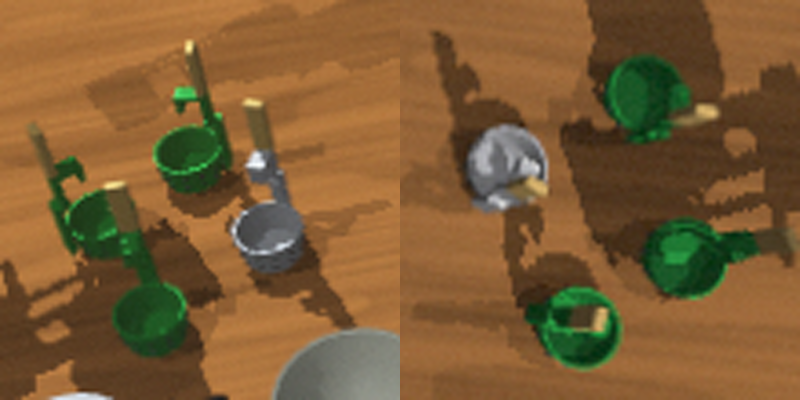

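```bash
cat >> h.py <<'E'
def load(fn):
    z=np.load("/tmp/"+fn+".npz"); return z["im"],z["d"],dict(position=z["p"],tool_rot=z["r"])
def circ(P):
    A=np.c_[2*P[:,:2],np.ones(len(P))];s=np.linalg.lstsq(A,(P[:,:2]**2).sum(1),rcond=None)[0];return s[:2],np.sqrt(s[2]+s[0]**2+s[1]**2)
E
python3 - <<'E'
from h import *
for n in("top","scene"):
    im,d,st=load(n+"0.png")
    C,uv=cloud(n,d); col=im[uv[:,1],uv[:,0]].astype(int)
    print(n,"K",K(optics.camera_model(n))[0][0,0], "table z",np.median(C[(abs(C[:,0]-.45)<.05)&(abs(C[:,1]-.25)<.05),2]))
    def box(x0,x1,y0,y1,z0,z1): return (C[:,0]>x0)&(C[:,0]<x1)&(C[:,1]>y0)&(C[:,1]<y1)&(C[:,2]>z0)&(C[:,2]<z1)
    dark=col.max(1)<45
    for nm,b in dict(cup=(.46,.6,-.05,.08,.055,.085),ocup=(.38,.5,-.2,-.06,.06,.09),pet=(.55,.67,-.1,0,.04,.08)).items():
        m=box(*b)
        if m.sum()>5:
            P=C[m]; c,r=circ(P); print(nm,m.sum(),"mean",P.mean(0).round(4),"mid",((P.max(0)+P.min(0))/2).round(4),"ext",np.ptp(P,0).round(3))
    m=box(.5,.8,-.15,.25,.195,.27)
    P=C[m];print("arm",m.sum()); 
    o=np.argsort(P[:,1]); 
    for i in o[::2]: print(uv[m][i],P[i].round(3),col[m][i])
E
```

```text
top K 394.8967891766316 table z 0.0006426337527700721
cup 126 mean [0.5186 0.0125 0.0669] mid [ 0.5418 -0.0022  0.0646] ext [0.111 0.084 0.019]
ocup 131 mean [ 0.4481 -0.1231  0.0734] mid [ 0.4455 -0.1222  0.0705] ext [0.057 0.057 0.02 ]
pet 97 mean [ 0.605  -0.0459  0.0506] mid [ 0.6058 -0.0461  0.0495] ext [0.034 0.031 0.019]
arm 389
[327 147] [ 0.696 -0.065  0.209] [ 79 105 142]
[327 145] [ 0.699 -0.064  0.215] [158 160 169]
[327 143] [ 0.703 -0.064  0.219] [171 173 182]
[326 147] [ 0.697 -0.062  0.205] [ 79 104 138]
[326 145] [ 0.697 -0.062  0.219] [156 153 152]
[326 143] [ 0.702 -0.061  0.22 ] [197 195 192]
[326 141] [ 0.708 -0.06   0.217] [124 130 143]
[325 144] [ 0.7   -0.059  0.216] [186 180 180]
[325 142] [ 0.706 -0.058  0.216] [134 131 131]
[324 145] [ 0.699 -0.057  0.213] [159 161 168]
[324 143] [ 0.703 -0.056  0.214] [146 143 144]
[323 144] [ 0.7   -0.054  0.215] [197 192 191]
[322 146] [ 0.695 -0.052  0.213] [106 125 151]
[322 144] [ 0.701 -0.051  0.212] [193 189 189]
[321 146] [ 0.695 -0.049  0.212] [145 151 165]
[321 144] [ 0.7   -0.049  0.215] [182 178 177]
[320 145] 
[... 16721 characters left out ...]
201] [0.659 0.106 0.208] [40 44 47]
[386 191] [0.64  0.107 0.226] [ 94 100  93]
[388 198] [0.656 0.107 0.215] [38 42 44]
[389 197] [0.659 0.107 0.223] [44 50 52]
[388 202] [0.657 0.108 0.203] [39 43 46]
[388 194] [0.649 0.109 0.223] [88 86 85]
[390 196] [0.661 0.109 0.227] [64 73 64]
[388 193] [0.647 0.109 0.225] [85 88 85]
[387 191] [0.639 0.11  0.225] [ 96 102  94]
[389 194] [0.652 0.11  0.226] [86 84 83]
[389 199] [0.656 0.11  0.211] [45 49 51]
[389 203] [0.659 0.11  0.2  ] [69 80 70]
[390 195] [0.656 0.111 0.225] [77 85 78]
[388 192] [0.642 0.112 0.223] [90 91 88]
[390 194] [0.653 0.112 0.227] [86 93 85]
[389 192] [0.645 0.113 0.226] [110 116 109]
[390 199] [0.651 0.116 0.205] [66 79 68]
```

```bash
cat >> h.py <<'E'
def Rd(yaw):
    a=np.radians(yaw);x=np.array([np.cos(a),np.sin(a),0]);z=np.array([0,0,-1.]);return np.c_[x,np.cross(z,x),z]
def yawof(st): M=R.from_rotvec(st["tool_rot"]).as_matrix(); return np.degrees(np.arctan2(M[1,0],M[0,0]))
def plan(wps,start=None,claw=0):
    """wps: list of (xyz, yaw or 3x3, nrows). prints rows"""
    import json
    st=ctrl.get_state(); p=np.array(st["position"]);M=R.from_rotvec(st["tool_rot"]).as_matrix()
    if start is not None: p=np.array(start[0]);M=Rd(start[1]) if np.isscalar(start[1]) else start[1]
    out=[]
    for q,y,n in wps:
        q=np.array(q,float);Mt=Rd(y) if np.isscalar(y) else y
        for i in range(n):
            k=n-i; d=(q-p)/k; rv=R.from_matrix(M.T@Mt).as_rotvec()/k
            s=np.round(M.T@d*1000,1);t=np.round(np.degrees(rv),2)
            out.append([s.tolist(),t.tolist(),claw])
            if np.linalg.norm(s)>41.7 or np.linalg.norm(t)>7.16: print("TOO FAST",np.linalg.norm(s),np.linalg.norm(t))
            p=p+M@s/1000; M=M@R.from_rotvec(np.radians(t)).as_matrix()
    for i in range(0,len(out),8): print(json.dumps(out[i:i+8]).replace(" ",""))
    print("t",round(st["time"],2),"pos",st["position"].round(4),"yaw",round(yawof(st),2),"f",st["ft_force"].round(2),"w",round(st["grip_width"],3))
E
python3 - <<'E'
from h import *
plan([((.39,-.40,.32),76,8),((.52,-.03,.31),110,10)])
E
```

```text
[[[27.7,-17.1,-14.0],[0.0,0.0,-6.89],0],[[29.6,-13.7,-14.0],[0.0,0.0,-6.89],0],[[31.0,-10.1,-14.1],[0.0,0.0,-6.89],0],[[32.0,-6.3,-14.0],[0.0,0.0,-6.89],0],[[32.5,-2.4,-14.1],[0.0,0.0,-6.88],0],[[32.5,1.5,-14.0],[0.0,0.0,-6.89],0],[[32.1,5.5,-14.1],[0.0,0.0,-6.88],0],[[31.3,9.2,-14.0],[0.0,0.0,-6.89],0]]
[[[39.0,3.7,1.0],[-0.0,0.0,-3.4],0],[[38.8,6.0,1.0],[-0.0,0.0,-3.4],0],[[38.3,8.3,1.0],[-0.0,0.0,-3.4],0],[[37.8,10.5,1.0],[-0.0,0.0,-3.4],0],[[37.1,12.7,1.0],[-0.0,0.0,-3.4],0],[[36.3,14.9,1.0],[-0.0,0.0,-3.4],0],[[35.3,17.0,1.0],[-0.0,0.0,-3.4],0],[[34.2,19.1,1.0],[-0.0,0.0,-3.4],0]]
[[[33.1,21.1,1.0],[-0.0,0.0,-3.4],0],[[31.7,23.1,0.9],[-0.0,0.0,-3.4],0]]
t 1.5 pos [ 0.2319 -0.6072  0.2077] yaw 20.9 f [0.13 0.19 0.89] w 0.999
```

>>> arm_command(
  motion=[
    [[27.7,-17.1,-14],[0,0,-6.9],0],
    [[29.6,-13.7,-14],[0,0,-6.9],0],
    [[31,-10.1,-14],[0,0,-6.9],0],
    [[32,-6.3,-14],[0,0,-6.9],0],
    [[32.5,-2.4,-14],[0,0,-6.9],0],
    [[32.5,1.5,-14],[0,0,-6.9],0],
    [[32.1,5.5,-14],[0,0,-6.9],0],
    [[31.3,9.2,-14],[0,0,-6.9],0],
  ],
)

```text
time: 2.17
position: [0.3906, -0.3984, 0.3206]
tool_rot: [2.468, 1.943, -0.0]
ft_force: [1.4, -0.7, 0.6]
grip_width: 0.998
```

```bash
python3 - <<'E'
from h import *
im,d,st=snap("wrist","w1.png"); print(st["position"].round(4),yawof(st),st["time"])
E
```

```text
[ 0.3906 -0.3984  0.3206] 76.43647347578535 2.1667
```

View pics/w1.png

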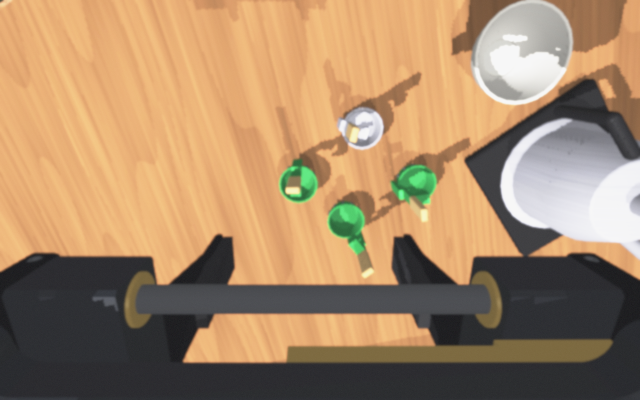

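The wrist view shows the steel strainer at (361,128), with its grip on the left at (352,132). The green ones are at (298,184), (417,183) and (346,222). Next I'll go over the tray.

>>> arm_command(
  motion=[
    [[39.0,3.7,1.0],[0,0,-3.4],0],
    [[38.8,6.0,1.0],[0,0,-3.4],0],
    [[38.3,8.3,1.0],[0,0,-3.4],0],
    [[37.8,10.5,1.0],[0,0,-3.4],0],
    [[37.1,12.7,1.0],[0,0,-3.4],0],
    [[36.3,14.9,1.0],[0,0,-3.4],0],
    [[35.3,17.0,1.0],[0,0,-3.4],0],
    [[34.2,19.1,1.0],[0,0,-3.4],0],
  ],
)

```text
time: 2.88
position: [0.4936, -0.1021, 0.3119]
tool_rot: [1.946, 2.465, -0.0]
ft_force: [1.4, 0.4, 0.3]
grip_width: 0.996
```

```bash
python3 - <<'E'
from h import *
im,d,st=snap("wrist","w2.png"); print(st["position"].round(4),yawof(st),st["time"])
E
```

```text
[ 0.4936 -0.1021  0.3119] 103.41406808837209 2.8833
```

View pics/w2.png

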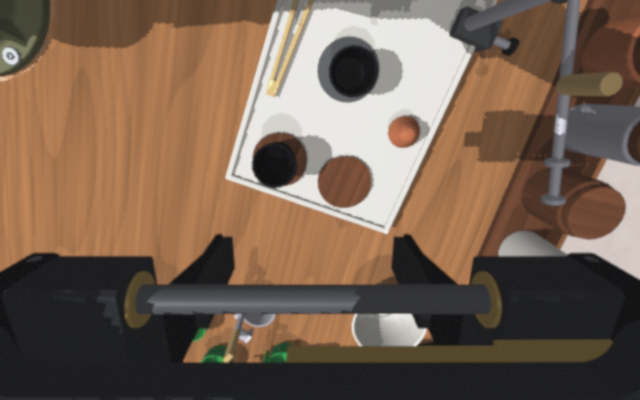

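The wrist view shows the inlay and cup at (350,70), the other cup at (275,165), the empty coaster at (345,182), the tea pet at (403,131), and the arm at right with its knob at (600,85).

```bash
cat >> h.py <<'E'
def rayz(name,uv,z,st=None):
    uv=np.atleast_2d(uv).astype(float);k,d=K(optics.camera_model(name))
    n=cv2.undistortPoints(uv.reshape(-1,1,2),k,d).reshape(-1,2); T=c2w(name,st)
    D=np.c_[n,np.ones(len(n))]@T[:3,:3].T; return T[:3,3]+D*((z-T[2,3])/D[:,2])[:,None]
E
python3 - <<'E'
from h import *
im,d,st=load("w2.png"); n="wrist"
C=np.full(d.shape+(3,),np.nan);P,uv=cloud(n,d,None,st);C[uv[:,1],uv[:,0]]=P
hsv=cv2.cvtColor(im,cv2.COLOR_BGR2HSV)
def big(m,seed,name):
    k,l,s,c=cv2.connectedComponentsWithStats(m.astype(np.uint8)); L=l[seed[1],seed[0]]; print(name,s[L]); return l==L
# table/tray z check
print("tray z",C[30:60,420:440,2].mean(), "table",np.nanmedian(C[200:230,100:200,2]))
cm=big((hsv[...,2]<50)&(C[...,2]>.06)&(C[...,2]<.085),(370,70),"cuprim") if 0 else (hsv[...,2]<60)&(C[...,2]>.062)&(C[...,2]<.08)
for nm,(x,y) in dict(cup=(350,70),ocup=(275,165)).items():
    w=np.zeros_like(cm);w[max(0,y-45):y+45,x-45:x+45]=1
    p=C[cm&w]; h,_=cv2.findHomography(np.zeros((4,2)),np.zeros((4,2))) if 0 else (0,0)
    (c,r)=cv2.minEnclosingCircle(p[:,:2].astype(np.float32)*1000); print(nm,len(p),"enc",np.round(c,1),round(r,1),"fit",circ(p)[0].round(4),circ(p)[1].round(4),"z",np.median(p[:,2]).round(4))
br=(hsv[...,1]>80)&(hsv[...,2]<160)&(C[...,2]>.018)&(C[...,2]<.034)
m=br.copy();m[:150]=0;m[215:]=0;m[:,:312]=0;m[:,380:]=0
p=rayz(n,np.argwhere(m)[:,::-1],.024,st);c,r=cv2.minEnclosingCircle(p[:,:2].astype(np.float32)*1000);print("coaster",len(p),np.round(c,1),r,p.mean(0)[:2].round(4))
b=hsv[...,2]<125; m=(C[...,2]<.03)&(C[...,2]>.005)&(hsv[...,2]<120)&(hsv[...,1]<60)
w=np.zeros_like(m);w[25:115,310:390]=1;m&=w
cv2.imwrite("pics/m.png",m*255)
p=rayz(n,np.argwhere(m)[:,::-1],.018,st)
print("inlay n",len(p)); c,r=cv2.minEnclosingCircle(p[:,:2].astype(np.float32)*1000);print(np.round(c,1),r)
# tray corners
for q in [(229,179),(388,232)]: print("corner",rayz(n,q,.024,st).round(4))
pm=C[(C[...,2]>.024)&(C[...,2]<.07)&(hsv[...,1]>100)]; 
w=np.zeros_like(m);w[110:155,380:425]=1;p=C[w&(C[...,2]>.035)];print("pet",p.mean(0).round(4),p[:,2].max())
# arm
A=C[(C[...,2]>.2)&(C[...,2]<.27)&(C[...,0]>.6)];b=A[(A[:,2]<.218)];print(len(A),b.mean(0).round(4))
v=np.linalg.svd(b[:,:2]-b[:,:2].mean(0))[2][0];print("bar dir",np.degrees(np.arctan2(*v[::-1])),"ends",A[A[:,1].argmin()].round(3))
k=A[(A[:,2]>.25)];print("knob top",len(k),k.mean(0).round(4))
E
```

```text
tray z nan table -0.00032352541743202456
cup 554 enc [515.9  13.1] 29.1 fit [0.5155 0.0128] 0.0268 z 0.0692
ocup 492 enc [ 447.  -119.9] 29.1 fit [ 0.4472 -0.1193] 0.0265 z 0.0745
coaster 2052 [ 548.2 -133.1] 38.50362014770508 [ 0.5483 -0.1325]
inlay n 1910
[514.8  17.2] 40.897064208984375
corner [[ 0.3834 -0.1681  0.024 ]]
corner [[ 0.6352 -0.1947  0.024 ]]
pet [ 0.605  -0.0421  0.0467] 0.05781579673232673
3822 [0.6738 0.0168 0.2124]
bar dir -69.58074789825977 ends [ 0.697 -0.064  0.211]
knob top 511 [0.669  0.0318 0.2534][ WARN:0@0.874] global loadsave.cpp:1063 imwrite_ Unsupported depth image for selected encoder is fallbacked to CV_8U.
```

View pics/m.png

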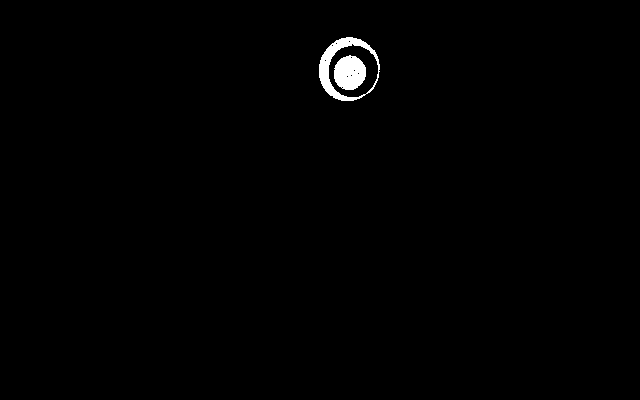

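```bash
python3 - <<'E'
from h import *
plan([((.516,.013,.13),110,6),((.516,.013,.053),110,2)])
E
```

```text
[[[16.0,7.4,30.4],[0.04,-0.03,-0.95],0],[[15.9,7.7,30.4],[0.04,-0.03,-0.95],0],[[15.7,8.0,30.4],[0.04,-0.04,-0.95],0],[[15.6,8.3,30.4],[0.04,-0.03,-0.95],0],[[15.5,8.5,30.4],[0.04,-0.04,-0.96],0],[[15.4,8.9,30.4],[0.03,-0.03,-0.95],0],[[0.0,-0.0,38.5],[0.0,-0.0,-0.0],0],[[0.0,-0.0,38.5],[0.0,-0.0,-0.0],0]]
t 2.93 pos [ 0.496  -0.0917  0.312 ] yaw 104.29 f [0.45 6.92 0.19] w 1.002
```

>>> arm_command(
  motion=[
    [[16.0,7.4,30],[0,0,-0.95],0],
    [[15.9,7.7,30],[0,0,-0.95],0],
    [[15.7,8.0,30],[0,0,-0.95],0],
    [[15.6,8.3,30],[0,0,-0.95],0],
    [[15.5,8.5,30],[0,0,-0.95],0],
    [[15.4,8.9,20],[0,0,-0.95],0],
    [[0,0,0],[0,0,0],0],
    [[0,0,0],[0,0,0],0],
  ],
)

```text
time: 3.6
position: [0.5141, 0.0006, 0.1409]
tool_rot: [-1.821, -2.557, 0.001]
ft_force: [-0.4, 0.2, 0.7]
grip_width: 0.998
```

```bash
python3 - <<'E'
from h import *
im,d,st=snap("wrist","w3.png"); print(st["position"].round(4),yawof(st),st["time"],st["qd"].round(3))
print(proj("wrist",[(.516,.013,.07)],st))
C,uv=cloud("wrist",d,None,st)
E
```

```text
[0.5141 0.0006 0.1409] 109.08866467324863 3.6 [ 0.021 -0.027  0.03  -0.043  0.008  0.006  0.007]
[[320.41758923 188.72860239]]
```

View pics/w3.png

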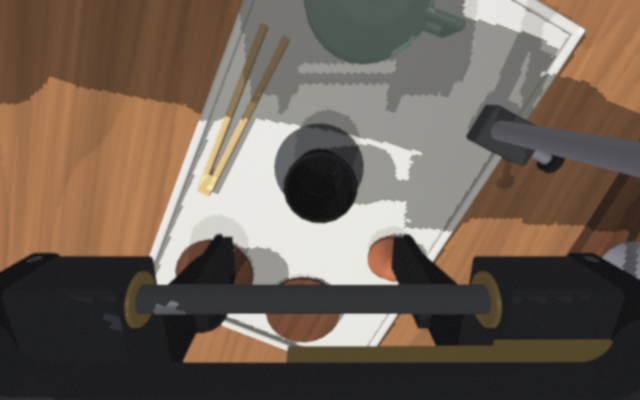

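The cup rim is at (321,187), as predicted. I'll go down and grip.

```bash
python3 - <<'E'
from h import *
im,d,st=load("w3.png"); hsv=cv2.cvtColor(im,cv2.COLOR_BGR2HSV)
C,uv=cloud("wrist",d,None,st);p=C[(hsv[uv[:,1],uv[:,0],2]<60)&(C[:,2]>.06)&(C[:,2]<.08)&(C[:,0]<.56)&(abs(C[:,1])<.06)]
c,r=cv2.minEnclosingCircle(p[:,:2].astype(np.float32)*1000);print(len(p),np.round(c,1),r,p[:,2].mean())
plan([((.516,.013,.053),110,4)])
E
```

```text
1296 [515.8  13.8] 29.08426284790039 0.0677321520561471
[[[3.2,1.3,22.3],[0.0,0.01,-0.26],0],[[3.2,1.3,22.3],[0.0,0.01,-0.26],0],[[3.1,1.3,22.3],[0.0,0.01,-0.25],0],[[3.1,1.4,22.2],[0.01,0.0,-0.26],0]]
t 3.65 pos [ 0.5152 -0.0007  0.1421] yaw 108.97 f [-0.61 -0.   -0.45] w 0.998
```

>>> arm_command(
  motion=[
    [[6.5,1.4,10],[0,0,-0.3],0],
    [[6.5,1.4,16],[0,0,-0.3],0],
    [[0,0,30],[0,0,-0.3],0],
    [[0,0,32],[0,0,0],0],
    [[0,0,0],[0,0,0],0.25],
    [[0,0,0],[0,0,0],0.5],
    [[0,0,0],[0,0,0],0.5],
    [[0,0,0],[0,0,0],0.5],
  ],
  force=15,
)

```text
time: 4.32
position: [0.5152, 0.013, 0.0559]
tool_rot: [1.803, 2.568, 0.003]
ft_force: [0.3, -0.2, -1.2]
grip_width: 0.782
```

>>> arm_command(
  motion=[
    [[0,0,0],[0,0,0],0.5],
    [[0,0,0],[0,0,0],0.5],
    [[0,0,0],[0,0,0],0.5],
  ],
)

```text
time: 4.57
position: [0.5148, 0.0131, 0.0558]
tool_rot: [1.802, 2.569, 0.001]
ft_force: [-2.3, -0.1, 8.7]
grip_width: 0.562
```

>>> arm_command(
  motion=[
    [[0,0,0],[0,0,0],0.5],
  ],
)

```text
time: 4.65
position: [0.5145, 0.0129, 0.0558]
tool_rot: [1.803, 2.569, 0.0]
ft_force: [-2.2, 0.1, 9.7]
grip_width: 0.525
```

```bash
python3 - <<'E'
from h import *
im,d,st=snap("wrist","w4.png"); print(st)
im2,_,_=snap("scene","s4.png"); cv2.imwrite("pics/s4c.png",cv2.resize(im2[150:270,260:420],None,fx=5,fy=5,interpolation=2))
E
```

```text
{'time': 4.65, 'joint_positions': array([ 0.57323605,  0.23370567, -0.71479469,  1.93939524,  0.18005947,
        1.02938373,  0.12598476]), 'qd': array([ 0.00116035, -0.00108609,  0.00170092,  0.00136862,  0.00140382,
        0.00642232,  0.00109348]), 'joint_torque': array([-3.40065518e-01, -2.91487151e+01, -4.07413289e+00, -2.44651705e+01,
       -9.74804931e-02, -1.04087837e+00,  5.79182000e-03]), 'position': array([0.51447612, 0.012945  , 0.05582655]), 'tool_rot': array([1.80286627e+00, 2.56947562e+00, 2.79774884e-04]), 'ft_force': array([-2.19148022,  0.05077022,  9.73262064]), 'torque': array([-0.10831701,  0.56094789,  0.03369954]), 'grip_width': 0.5248135587275736}
```

View pics/w4.png

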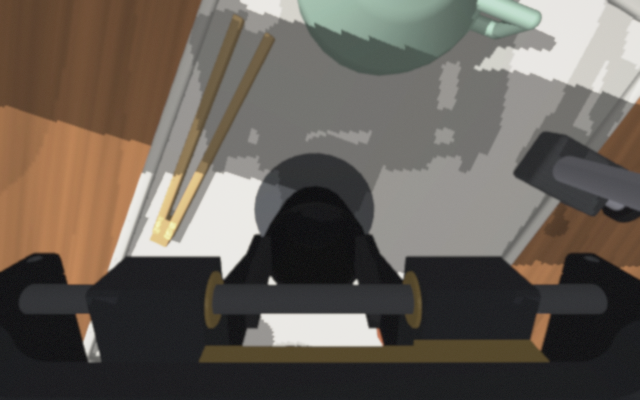

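View pics/s4c.png

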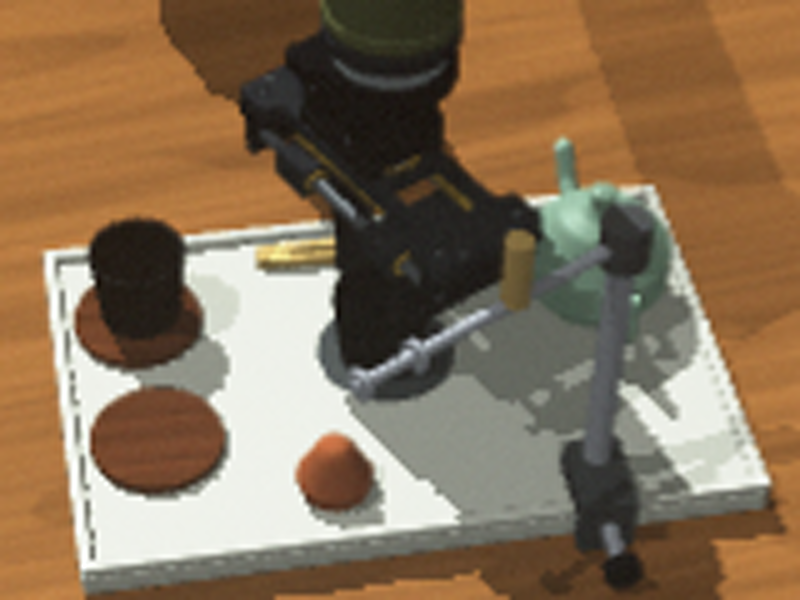

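The fingers seem to push the cup down as they close, so I'll lift slowly and check.

>>> arm_command(
  motion=[
    [[0,0,-4],[0,0,0],0.6],
    [[0,0,-6],[0,0,0],0.6],
    [[0,0,-8],[0,0,0],0.6],
    [[0,0,-12],[0,0,0],0.6],
    [[0,0,-10],[0,0,0],0.6],
    [[0,0,0],[0,0,0],0.6],
  ],
  force=15,
)

```text
time: 5.25
position: [0.5152, 0.0134, 0.0965]
tool_rot: [1.802, 2.568, 0.003]
ft_force: [1.1, -0.5, 0.4]
grip_width: 0.402
```

```bash
python3 - <<'E'
from h import *
im,d,st=snap("wrist","w5.png"); print(st["ft_force"],st["position"],st["grip_width"])
im2,_,_=snap("scene","s5.png"); cv2.imwrite("pics/s5c.png",np.hstack([cv2.resize(im2[150:270,260:420],(400,300),interpolation=2),cv2.resize(im[100:340,160:480],(400,300))]))
E
```

```text
[ 1.09990326 -0.52401492  0.35829809] [0.5152215  0.01339778 0.09651426] 0.40223108583576994
```

View pics/s5c.png

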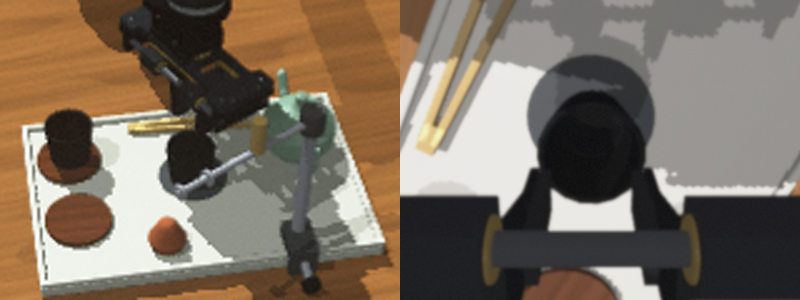

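```bash
python3 - <<'E'
from h import *
for f,w in(("w4.png",.0457),("w5.png",.035)):
    im,d,st=load(f);M=R.from_rotvec(st["tool_rot"]).as_matrix()
    for dz in(14,-5,-24): print(f,dz,[proj("wrist",st["position"]+M@np.array([0,s*w/2,dz/1000]),st)[0].round() for s in(-1,1)])
    C,uv=cloud("wrist",d,None,st);hsv=cv2.cvtColor(im,cv2.COLOR_BGR2HSV)
    m=(C[:,2]>.06)&(C[:,2]<.08)&(abs(C[:,0]-.515)<.05)&(abs(C[:,1]-.013)<.05);p=C[m];print(m.sum(),p.min(0),p.max(0))
    L=(p@M-st["position"]@M)*1000;print(L.min(0).round(),L.max(0).round())
    cv2.imwrite("pics/z"+f,cv2.resize(im[120:360,180:460],None,fx=2.5,fy=2.5))
E
```

```text
w4.png 14 [array([277., 231.]), array([349., 231.])]
w4.png -5 [array([273., 244.]), array([352., 244.])]
w4.png -24 [array([269., 260.]), array([357., 261.])]
2371 [ 0.4804676  -0.01315221  0.06002604] [0.54368865 0.04252957 0.07999842]
[-26. -32. -24.] [30. 32. -4.]
w5.png 14 [array([285., 231.]), array([341., 231.])]
w5.png -5 [array([283., 244.]), array([343., 244.])]
w5.png -24 [array([279., 260.]), array([346., 261.])]
2035 [ 0.4857307  -0.01658626  0.06002013] [0.54454115 0.04262959 0.07156397]
[-30. -30.  25.] [29. 29. 37.]
```

View pics/zw4.png

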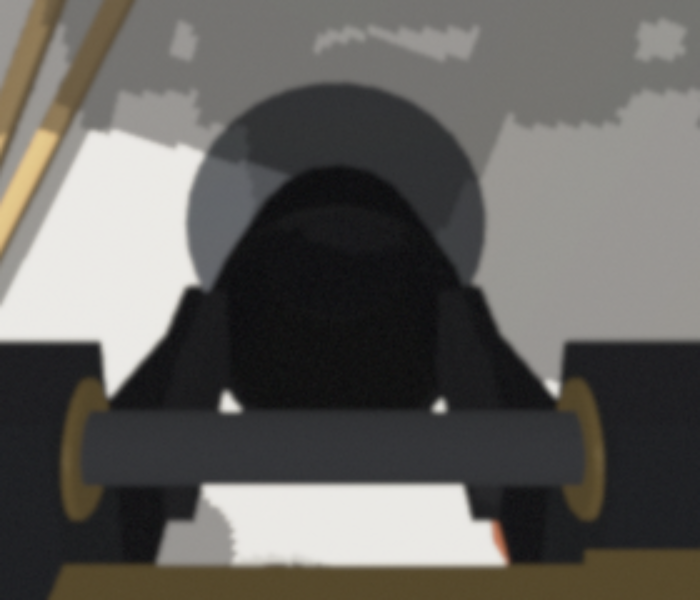

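View pics/zw5.png

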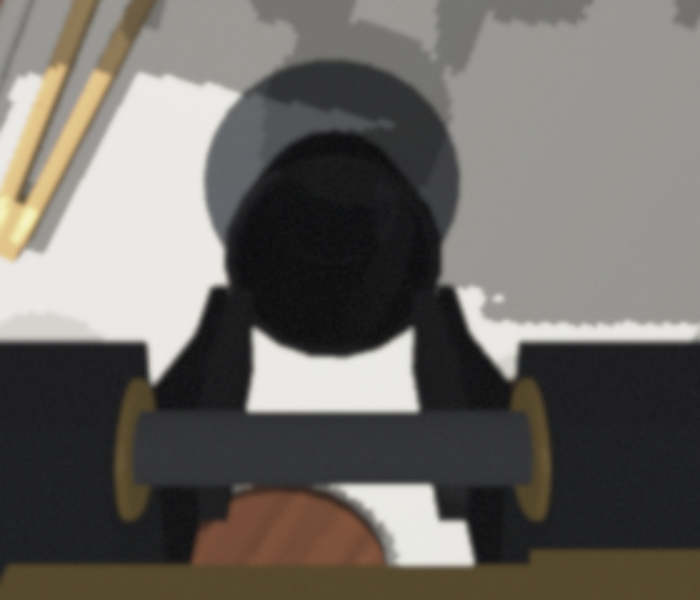

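```bash
python3 - <<'E'
from h import *
im,d,st=load("w4.png");M=R.from_rotvec(st["tool_rot"]).as_matrix()
def tl(u,v): return ((pts("wrist",d,[(u,v)],st)[0]-st["position"])@M*1000).round()
for v in range(178,285,8): print(v,[tl(u,v).astype(int).tolist() for u in (262,270,285,315,345,358,366)])
E
```

```text
178 [[28, -34, 38], [29, -29, 37], [28, -19, 39], [29, 1, 36], [28, 22, 38], [28, 30, 38], [28, 36, 38]]
186 [[23, -35, 38], [23, -29, 37], [23, -19, 37], [24, 1, 33], [23, 22, 38], [23, 31, 38], [23, 36, 38]]
194 [[17, -35, 37], [17, -29, 37], [17, -19, 38], [27, 1, 6], [17, 22, 38], [17, 31, 38], [17, 36, 37]]
202 [[11, -35, 38], [11, -30, 37], [18, -17, 17], [29, 1, -15], [11, 22, 38], [11, 31, 37], [12, 36, 35]]
210 [[6, -35, 37], [6, -30, 37], [25, -15, -15], [7, 1, 34], [24, 17, -12], [5, 31, 38], [6, 37, 37]]
218 [[-1, -36, 38], [-1, -30, 39], [1, -19, 33], [1, 1, 33], [3, 22, 28], [-1, 32, 38], [0, 37, 37]]
226 [[-6, -36, 36], [15, -23, -14], [-5, -19, 33], [-4, 2, 32], [-2, 22, 27], [15, 24, -13], [-7, 38, 38]]
234 [[-13, -36, 37], [11, -23, -14], [-8, -19, 26], [-10, 2, 32], [-6, 21, 23], [10, 25, -14], [11, 29, -15]]
242 [[10, -26, -22], [6, -23, -15], [-11, -18, 21], [-17, 2, 33], [-10, 21, 18], [9, 23, -22], [10, 28, -22]]
250 [[9, -25, -31], [2, -23, -16], [-14, -18, 14], [-21, 2, 29], [-12, 21, 12], [8, 23, -27], [10, 26, -31]]
258 [[10, -24, -39], [-2, -23, -18], [-15, -17, 7], [-23, 1, 21], [-14, 20, 5], [4, 23, -28], [10, 25, -39]]
266 [[6, -24, -41], [-6, -23, -19], [-17, -17, 0], [-24, 1, 12], [-15, 19, -3], [0, 23, -30], [10, 24, -46]]
274 [[3, -24, -42], [-15, -24, -13], [-18, -16, -7], [-24, 1, 2], [-18, 19, -7], [-4, 23, -30], [9, 23, -53]]
282 [[-1, -24, -43], [-53, -32, 39], [-20, -16, -12], [-26, 1, -4], [-19, 18, -14], [-8, 23, -32], [6, 23, -53]]
```

```bash
python3 - <<'E'
from h import *
im,d,st=load("w5.png");hsv=cv2.cvtColor(im,cv2.COLOR_BGR2HSV)
C,uv=cloud("wrist",d,None,st);p=C[(C[:,2]>.064)&(C[:,2]<.075)&(abs(C[:,0]-.515)<.05)&(abs(C[:,1]-.013)<.05)]
print(len(p),circ(p),cv2.minEnclosingCircle(p[:,:2].astype(np.float32)*1000))
# profile of outer wall: points vs height
q=C[(C[:,2]>.02)&(C[:,2]<.075)&(np.hypot(C[:,0]-.515,C[:,1]-.013)<.034)]
r=np.hypot(q[:,0]-.515,q[:,1]-.013)
for a in np.arange(.02,.075,.005):
    s=(q[:,2]>=a)&(q[:,2]<a+.005)
    if s.sum(): print(round(a,3),s.sum(),np.percentile(r[s],[2,50,98]).round(4))
print(ctrl.get_state()["position"])
E
```

```text
1689 (array([0.51506424, 0.0136063 ]), np.float64(0.027233374579240587)) ((515.580810546875, 13.074567794799805), 29.885887145996094)
0.02 1627 [0.0026 0.0137 0.0238]
0.025 249 [0.0204 0.0212 0.0249]
0.03 260 [0.0209 0.0218 0.0254]
0.035 298 [0.0215 0.0223 0.026 ]
0.04 314 [0.0222 0.0229 0.0265]
0.045 341 [0.0227 0.0235 0.0271]
0.05 365 [0.0232 0.024  0.0277]
0.055 413 [0.0237 0.0247 0.0282]
0.06 444 [0.0244 0.0252 0.0288]
0.065 1297 [0.025  0.027  0.0296]
0.07 294 [0.0257 0.0277 0.0293]
[0.51379967 0.01315629 0.09441075]
```

>>> arm_command(
  motion=[
    [[0,0,0],[0,0,0],0.1],
    [[0,0,0],[0,0,0],0.1],
    [[0,0,0],[0,0,0],0.1],
    [[0,0,0],[0,0,0],0.1],
    [[0,0,0],[0,0,0],0.1],
    [[0,0,14],[0,0,0],0.1],
    [[0,0,14],[0,0,0],0.1],
    [[0,0,0],[0,0,0],0.25],
  ],
)

```text
time: 6.02
position: [0.5112, 0.0131, 0.0633]
tool_rot: [-1.802, -2.569, 0.004]
ft_force: [-0.6, 0.2, -0.2]
grip_width: 0.845
```

>>> arm_command(
  motion=[
    [[0,0,0],[0,0,0],0.32],
    [[0,0,0],[0,0,0],0.34],
    [[0,0,0],[0,0,0],0.36],
    [[0,0,0],[0,0,0],0.36],
  ],
  force=25,
)

```text
time: 6.35
position: [0.5139, 0.0133, 0.0664]
tool_rot: [1.803, 2.571, 0.001]
ft_force: [0.3, -0.1, 0.6]
grip_width: 0.663
```

```bash
python3 - <<'E'
from h import *
im,d,st=snap("wrist","w6.png"); print(st["ft_force"],st["torque"],st["position"],st["grip_width"]*87)
cv2.imwrite("pics/zw6.png",cv2.resize(im[120:360,180:460],None,fx=2.5,fy=2.5))
E
```

```text
[ 0.2768029  -0.1210621   0.63677492] [ 0.002628   -0.12445928  0.00651679] [0.5138854  0.01326245 0.06642415] 57.682429688146506
```

View pics/zw6.png

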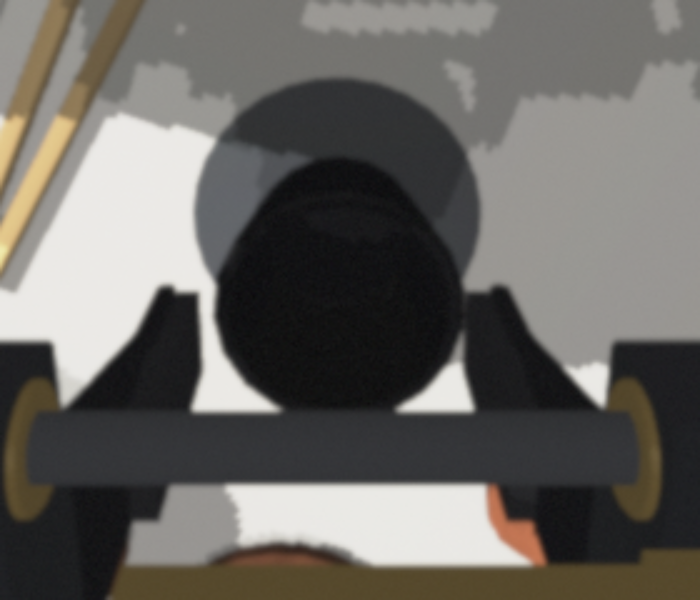

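```bash
python3 - <<'E'
from h import *
im,d,st=load("w6.png");M=R.from_rotvec(st["tool_rot"]).as_matrix()
def tl(u,v): return ((pts("wrist",d,[(u,v)],st)[0]-st["position"])@M*1000).round()
for v in range(226,285,8): print(v,[tl(u,v).astype(int).tolist() for u in (240,246,252,258,262,268,315,360,364,368,372,378)])
C,uv=cloud("wrist",d,None,st)
L=(C-st["position"])@M*1000
m=(np.hypot(L[:,0],L[:,1]-0)<45)&(L[:,2]<2)&(L[:,2]>-12)&(abs(L[:,1])<31);p=L[m];print(len(p),cv2.minEnclosingCircle(p[:,:2].astype(np.float32)),p.min(0),p.max(0))
E
```

```text
226 [[-11, -54, 48], [-12, -50, 50], [-11, -45, 49], [-12, -41, 50], [-11, -37, 47], [10, -26, -2], [-9, 2, 44], [11, 27, -3], [-11, 38, 48], [-11, 41, 48], [-11, 44, 49], [84, 0, -177]]
234 [[-18, -55, 48], [11, -36, -16], [-18, -46, 48], [-18, -41, 49], [-18, -38, 48], [5, -26, -3], [-15, 2, 43], [6, 27, -4], [5, 30, -2], [-18, 41, 49], [-18, 44, 48], [11, 35, -15]]
242 [[11, -37, -25], [12, -34, -26], [10, -31, -23], [8, -29, -18], [-24, -38, 48], [1, -26, -3], [-21, 2, 42], [1, 27, -4], [1, 30, -4], [10, 29, -22], [10, 31, -23], [11, 33, -24]]
250 [[12, -35, -35], [10, -33, -31], [10, -30, -31], [4, -29, -20], [-31, -39, 48], [-4, -26, -4], [-23, 2, 32], [-5, 28, -1], [-5, 30, -3], [6, 29, -24], [10, 29, -31], [10, 32, -32]]
258 [[10, -34, -39], [10, -31, -39], [8, -29, -37], [0, -29, -21], [-38, -39, 49], [-10, -27, -3], [-24, 2, 23], [84, 0, -177], [-39, 40, 51], [2, 29, -24], [8, 29, -35], [10, 30, -40]]
266 [[10, -32, -48], [9, -30, -46], [5, -29, -38], [-4, -29, -23], [-44, -39, 48], [-45, -35, 49], [-25, 1, 13], [-45, 37, 48], [-45, 40, 49], [-3, 29, -25], [84, 0, -177], [8, 30, -44]]
274 [[9, -31, -53], [8, -29, -51], [1, -29, -39], [-8, -29, -25], [-52, -40, 49], [-51, -35, 48], [-26, 1, 7], [-52, 37, 49], [-52, 40, 49], [-6, 29, -27], [0, 29, -37], [6, 29, -47]]
282 [[9, -30, -59], [6, -29, -54], [-3, -29, -39], [-59, -43, 49], [-60, -40, 49], [-59, -35, 49], [-27, 1, -2], [-59, 37, 48], [-58, 40, 48], [-59, 43, 48], [-4, 29, -37], [4, 29, -50]]
2296 ((-0.9208576083183289, 1.4248061180114746), 29.903518676757812) [-27.75502179 -28.09264751  -5.19958035] [28.77293149 30.77104714  1.99984476]
```

```bash
python3 - <<'E'
from h import *
for f in ("w1.png","w2.png","w3.png","w6.png","w4.png","w5.png"):
    im,d,st=load(f);M=R.from_rotvec(st["tool_rot"]).as_matrix()
    C,uv=cloud("wrist",d,None,st);L=(C-st["position"])@M*1000
    v=im[uv[:,1],uv[:,0]].max(1)
    m=(abs(L[:,0])<16)&(abs(L[:,1])<62)&(L[:,2]>-60)&(L[:,2]<18)&(L[:,2]>-70)
    if f in("w6.png","w4.png"): m&=abs(L[:,1])>28.5 if f=="w6.png" else abs(L[:,1])>22
    p=L[m]; print(f,m.sum(),"maxz pct",np.percentile(p[:,2],[90,98,99.5]).round(1), "tip pts",p[p[:,2]>np.percentile(p[:,2],98)].mean(0).round(1))
E
```

```text
w1.png 3638 maxz pct [-20.4 -15.7 -14.7] tip pts [  5.1  -1.  -15. ]
w2.png 3630 maxz pct [-20.3 -15.8 -14.6] tip pts [  5.5   3.1 -14.9]
w3.png 3636 maxz pct [-20.3 -15.8 -14.7] tip pts [  5.5   4.3 -15.1]
w6.png 3162 maxz pct [-19.3  -3.5  -2.4] tip pts [-0.  29.5 -2.8]
w4.png 3626 maxz pct [-4.   9.9 14.8] tip pts [-1.7 19.9 13.2]
w5.png 2695 maxz pct [-21.  -15.8 -14.8] tip pts [  6.3  -0.2 -15.1]
```

The depth images show the fingertips at tool z ≈ -14.5 mm, not +14 mm. That fits the 10 N press when they stood on the cup's rim. So I'll count the tips as 14.5 mm behind the reported point and the grasp point as about 33.5 mm behind it.

>>> arm_command(
  motion=[
    [[0,0,-4],[0,0,0],0.08],
    [[0,0,0],[0,0,0],0.08],
    [[0,0,0],[0,0,0],0.08],
    [[0,0,0],[0,0,0],0.08],
    [[0,1,0],[0,0,0],0.08],
    [[0,0,22],[0,0,0],0.08],
    [[0,0,24],[0,0,0],0.2],
    [[0,0,0],[0,0,0],0.3],
  ],
)

```text
time: 7.07
position: [0.5107, 0.0133, 0.0199]
tool_rot: [-1.801, -2.567, 0.006]
ft_force: [-1.3, 0.3, -0.6]
grip_width: 0.836
```

>>> arm_command(
  motion=[
    [[0,0,0],[0,0,0],0.5],
    [[0,0,0],[0,0,0],0.5],
    [[0,0,0],[0,0,0],0.5],
    [[0,0,0],[0,0,0],0.5],
  ],
  force=12,
)

```text
time: 7.4
position: [0.5151, 0.0136, 0.0248]
tool_rot: [1.803, 2.57, 0.001]
ft_force: [0.3, 0.4, -1.0]
grip_width: 0.664
```

```bash
python3 - <<'E'
from h import *
plan([((.5151,.0136,.062),110,2),((.548,-.133,.072),110,6),((.548,-.133,.072),110,1),((.548,-.133,.036),110,4)],start=((.5151,.0136,.0248),110),claw=.5)
E
```

```text
[[[0.0,0.0,-18.6],[0.0,0.0,0.0],0.5],[[0.0,0.0,-18.6],[0.0,0.0,0.0],0.5],[[-24.8,-3.2,-1.7],[0.0,0.0,0.0],0.5],[[-24.8,-3.2,-1.7],[0.0,0.0,0.0],0.5],[[-24.9,-3.2,-1.7],[0.0,0.0,0.0],0.5],[[-24.8,-3.2,-1.6],[0.0,0.0,0.0],0.5],[[-24.9,-3.2,-1.7],[0.0,0.0,0.0],0.5],[[-24.8,-3.2,-1.6],[0.0,0.0,0.0],0.5]]
[[[-0.0,-0.0,-0.0],[0.0,0.0,0.0],0.5],[[-0.0,-0.0,9.0],[0.0,0.0,0.0],0.5],[[-0.0,-0.0,9.0],[0.0,0.0,0.0],0.5],[[-0.0,-0.0,9.0],[0.0,0.0,0.0],0.5],[[-0.0,-0.0,9.0],[0.0,0.0,0.0],0.5]]
t 7.4 pos [0.5151 0.0136 0.0248] yaw 109.9 f [ 0.33  0.42 -1.01] w 0.664
```

>>> arm_command(
  motion=[
    [[0,0,-19],[0,0,0],0.5],
    [[0,0,-19],[0,0,0],0.5],
    [[-25,-3.2,-2],[0,0,0],0.5],
    [[-25,-3.2,-2],[0,0,0],0.5],
    [[-25,-3.2,-2],[0,0,0],0.5],
    [[-25,-3.2,-2],[0,0,0],0.5],
    [[-25,-3.2,-2],[0,0,0],0.5],
    [[-24,-3.2,0],[0,0,0],0.5],
  ],
)

```text
time: 8.07
position: [0.5477, -0.1347, 0.073]
tool_rot: [1.803, 2.57, 0.0]
ft_force: [0.8, 0.0, -1.9]
grip_width: 0.666
```

>>> arm_command(
  motion=[
    [[0,0,0],[0,0,0],0.5],
    [[0,0,0],[0,0,0],0.5],
  ],
)

```text
time: 8.23
position: [0.547, -0.1349, 0.0721]
tool_rot: [1.808, 2.568, 0.0]
ft_force: [-0.3, 0.9, -0.5]
grip_width: 0.663
```

```bash
python3 - <<'E'
from h import *
im,d,st=snap("wrist","w7.png"); print(st["ft_force"],st["position"],st["grip_width"]*87,st["time"])
im2,d2,_=snap("scene","s7.png"); cv2.imwrite("pics/s7c.png",np.hstack([cv2.resize(im2[150:270,240:400],(400,300),interpolation=2),cv2.resize(im[100:340,160:480],(400,300))]))
# coaster center from this wrist view & inlay
hsv=cv2.cvtColor(im,cv2.COLOR_BGR2HSV)
C,uv=cloud("wrist",d,None,st);H=hsv[uv[:,1],uv[:,0]]
m=(H[:,2]<120)&(H[:,1]<60)&(C[:,2]>.01)&(C[:,2]<.026)&(np.hypot(C[:,0]-.515,C[:,1]-.016)<.055)
p=rayz("wrist",uv[m],.018,st);print("inlay",len(p),cv2.minEnclosingCircle(p[:,:2].astype(np.float32)*1000),p.mean(0))
m=(H[:,1]>80)&(C[:,2]>.019)&(C[:,2]<.03)&(np.hypot(C[:,0]-.548,C[:,1]+.133)<.05)
p=C[m];print("coaster",m.sum(),p.min(0),p.max(0)) if m.sum() else 0
E
```

```text
[-0.27351059  0.88084045 -0.54043357] [ 0.54704595 -0.1349109   0.07213459] 57.652995191402766 8.2333
inlay 4637 ((527.049072265625, 4.019567966461182), 45.44536209106445) [ 0.52813597 -0.00505842  0.018     ]
coaster 4691 [ 0.50984446 -0.16103684  0.02119286] [ 0.58684106 -0.09468901  0.02594893]
```

View pics/s7c.png

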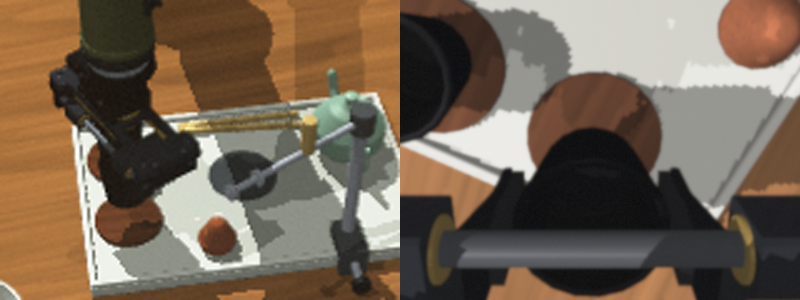

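>>> arm_command(
  motion=[
    [[0.4,1.4,10],[0,0,0],0.5],
    [[0,0,12],[0,0,0],0.5],
    [[0,0,9],[0,0,0],0.5],
    [[0,0,5],[0,0,0],0.5],
    [[0,0,3],[0,0,0],0.5],
    [[0,0,1.5],[0,0,0],0.5],
    [[0,0,0],[0,0,0],0.5],
  ],
)

```text
time: 8.92
position: [0.5478, -0.1318, 0.031]
tool_rot: [-1.803, -2.572, 0.0]
ft_force: [-0.3, 0.4, -1.3]
grip_width: 0.661
```

>>> arm_command(
  motion=[
    [[0,0,0.7],[0,0,0],0.5],
    [[0,0,0],[0,0,0],0.3],
    [[0,0,0],[0,0,0],0.25],
    [[0,0,0],[0,0,0],0.2],
    [[0,0,0],[0,0,0],0.2],
    [[0,0,-15],[0,0,0],0.2],
    [[0,0,-35],[0,0,0],0.2],
    [[0,0,-40],[0,0,0],0],
  ],
)

```text
time: 9.58
position: [0.5459, -0.1317, 0.1192]
tool_rot: [-1.801, -2.568, 0.002]
ft_force: [0.9, -1.8, 0.8]
grip_width: 0.819
```

```bash
python3 - <<'E'
from h import *
im,d,st=snap("wrist","w8.png"); print(st["ft_force"],st["position"],yawof(st),st["time"])
im2,d2,_=snap("scene","s8.png");im3,d3,_=snap("top","t8.png"); cv2.imwrite("pics/s8c.png",np.hstack([cv2.resize(im2[150:270,240:400],(400,300),interpolation=2),cv2.resize(im[100:340,160:480],(400,300))]))
hsv=cv2.cvtColor(im,cv2.COLOR_BGR2HSV)
C,uv=cloud("wrist",d,None,st);H=hsv[uv[:,1],uv[:,0]]
m=(H[:,2]<60)&(C[:,2]>.068)&(C[:,2]<.084)&(np.hypot(C[:,0]-.548,C[:,1]+.133)<.035)
p=C[m];print("cup",m.sum(),cv2.minEnclosingCircle(p[:,:2].astype(np.float32)*1000),p[:,2].mean())
for n in("scene","top"):
    im,d,_=load(n[0]+"8.png");hsv=cv2.cvtColor(im,cv2.COLOR_BGR2HSV)
    C,uv=cloud(n,d);H=hsv[uv[:,1],uv[:,0]]
    q=(C[:,2]>.003)&(C[:,2]<.035)&(np.hypot(C[:,0]-.515,C[:,1]-.016)<.06)
    for th in(80,100,115):
        m=q&(H[:,2]<th);p=rayz(n,uv[m],.018);c,r=cv2.minEnclosingCircle(p[:,:2].astype(np.float32)*1000);print(n,th,m.sum(),np.round(c,1),round(r,1),p.mean(0).round(4))
E
```

```text
[ 0.93188756 -1.80568528  0.82238841] [ 0.54593317 -0.131737    0.11920798] 109.91254652588337 9.5833
cup 1523 ((548.4225463867188, -132.48512268066406), 29.322599411010742) 0.07414686037173956
scene 80 263 [517.3  18.3] 41.4 [0.5147 0.0206 0.018 ]
scene 100 333 [517.4  22. ] 45.8 [0.5141 0.017  0.018 ]
scene 115 444 [522.1  25.6] 51.2 [0.5213 0.0248 0.018 ]
top 80 583 [513.7  18.3] 40.9 [0.5142 0.0185 0.018 ]
top 100 779 [522.1  24.3] 51.5 [0.5192 0.0253 0.018 ]
top 115 819 [521.8  24.5] 52.1 [0.5193 0.026  0.018 ]
```

View pics/s8c.png

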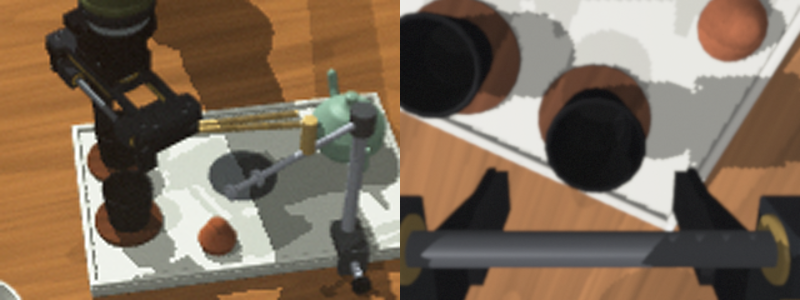

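```bash
python3 - <<'E'
from h import *
plan([((.52,-.11,.22),108,3),((.46,.10,.28),98,6),((.445,.33,.25),90,7),((.445,.33,.25),90,2)])
E
```

```text
[[[10.5,-6.9,-32.0],[0.11,0.09,0.63],0],[[10.4,-7.1,-32.0],[0.11,0.1,0.63],0],[[10.4,-7.3,-32.0],[0.11,0.09,0.63],0],[[36.4,1.3,-10.0],[0.0,0.0,1.67],0],[[36.4,0.3,-10.0],[0.0,0.0,1.67],0],[[36.4,-0.8,-10.0],[0.0,0.0,1.67],0],[[36.4,-1.9,-10.0],[0.0,0.0,1.66],0],[[36.3,-2.9,-10.0],[0.0,0.0,1.67],0]]
[[[36.1,-4.0,-10.0],[0.0,0.0,1.66],0],[[32.8,2.4,4.3],[0.0,0.0,1.14],0],[[32.9,1.8,4.3],[0.0,0.0,1.14],0],[[32.9,1.2,4.3],[0.0,0.0,1.14],0],[[32.9,0.5,4.3],[0.0,0.0,1.15],0],[[33.0,-0.2,4.3],[0.0,0.0,1.14],0],[[32.9,-0.8,4.2],[0.0,0.0,1.15],0],[[32.9,-1.5,4.3],[0.0,0.0,1.14],0]]
[[[0.0,-0.0,-0.0],[0.0,0.0,0.0],0],[[0.0,-0.0,-0.0],[0.0,0.0,0.0],0]]
t 9.73 pos [ 0.5509 -0.1328  0.1242] yaw 109.89 f [-0.36  0.59 -0.37] w 0.933
```

>>> arm_command(
  motion=[
    [[10,-7,-32],[0,0,0.6],0],
    [[10,-7,-32],[0,0,0.6],0],
    [[10,-7,-32],[0,0,0.6],0],
    [[36.4,1,-10],[0,0,1.7],0],
    [[36.4,0,-10],[0,0,1.7],0],
    [[36.4,-1,-10],[0,0,1.7],0],
    [[36.4,-2,-10],[0,0,1.7],0],
    [[36.4,-3,-10],[0,0,1.7],0],
  ],
)

```text
time: 10.4
position: [0.466, 0.0653, 0.2659]
tool_rot: [-2.03, -2.397, 0.002]
ft_force: [0.8, -0.5, -0.3]
grip_width: 0.998
```

>>> arm_command(
  motion=[
    [[36,-4,-10],[0,0,1.7],0],
    [[33,2,4],[0,0,1.1],0],
    [[33,2,4],[0,0,1.1],0],
    [[33,1,4],[0,0,1.1],0],
    [[33,0,4],[0,0,1.1],0],
    [[33,0,4],[0,0,1.1],0],
    [[33,-1,4],[0,0,1.1],0],
    [[20,-1,4],[0,0,1.1],0],
  ],
)

```text
time: 11.07
position: [0.4404, 0.3199, 0.2473]
tool_rot: [-2.214, -2.226, 0.0]
ft_force: [-0.2, 0.1, 0.1]
grip_width: 1.001
```

>>> arm_command(
  motion=[
    [[13,0,0],[0,0,0],0],
    [[0,0,0],[0,0,0],0],
    [[0,0,0],[0,0,0],0],
  ],
)

```text
time: 11.32
position: [0.4413, 0.3297, 0.2473]
tool_rot: [-2.214, -2.227, 0.003]
ft_force: [0.1, -0.5, 0.0]
grip_width: 1.001
```

```bash
python3 - <<'E'
from h import *
im,d,st=snap("wrist","w9.png"); print(st["ft_force"],st["position"],yawof(st),st["time"])
for r in models.search_frame("wrist","pitcher"):
    T=c2w("wrist",st);p=T[:3,:3]@np.array(r["location"])+T[:3,3];print(r["conf"],p.round(4),proj("wrist",p,st).round())
s=models.silhouettes("wrist","pitcher");print(len(s),[ (a["conf"],a["pixels"].sum()) for a in s]);np.save("/tmp/sil9.npy",s[0]["pixels"])
E
```

```text
[ 0.06652782 -0.46158511  0.04605189] [0.44128102 0.32971569 0.24733209] 90.32101877229186 11.3167
0.74 [0.4424 0.3801 0.0178] [[314. 120.]]
2 [(0.79, np.int64(3347)), (0.33, np.int64(7875))]
```

View pics/w9.png

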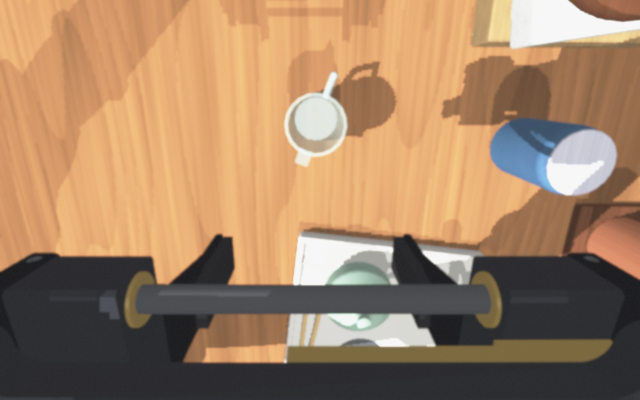

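The pitcher's rim is at (316,125), its handle at (332,82) and its spout at (302,158).

```bash
python3 - <<'E'
from h import *
im,d,st=load("w9.png");n="wrist"
cv2.imwrite("pics/z9.png",cv2.resize(im[60:180,250:390],None,fx=5,fy=5,interpolation=2))
for z in(.085,): print(rayz(n,[(316,125),(333,76),(302,161)],z,st).round(4))
C,uv=cloud(n,d,None,st)
m=(C[:,2]>.075)&(C[:,2]<.095)&(np.hypot(C[:,0]-.442,C[:,1]-.385)<.07);p=C[m];print(m.sum(),np.median(p,0),p.min(0),p.max(0),cv2.minEnclosingCircle(p[:,:2].astype(np.float32)*1000))
m2=(C[:,2]>.02)&(np.hypot(C[:,0]-.442,C[:,1]-.385)<.08);p=C[m2]
c=np.array([.442,.385]);
r=np.hypot(*(p[:,:2]-p[:,:2].mean(0)).T);print(m2.sum(),r.max())
mm=np.zeros(d.shape,np.uint8);mm[uv[m][:,1],uv[m][:,0]]=255;cv2.imwrite("pics/z9m.png",cv2.resize(mm[60:180,250:390],None,fx=5,fy=5))
E
```

```text
[[0.4438 0.3811 0.085 ]
 [0.4599 0.428  0.085 ]
 [0.4295 0.3438 0.085 ]]
915 [0.43571412 0.36963663 0.0841854 ] [0.41209155 0.3378533  0.07503538] [0.47465509 0.41696439 0.08679186] ((443.38043212890625, 377.9208984375), 41.24534225463867)
75500 0.0809709863950571
```

View pics/z9.png

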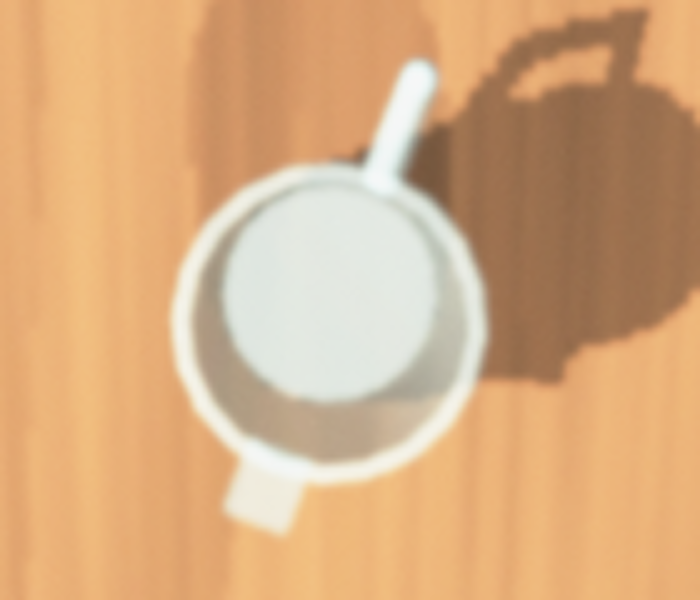

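View pics/z9m.png

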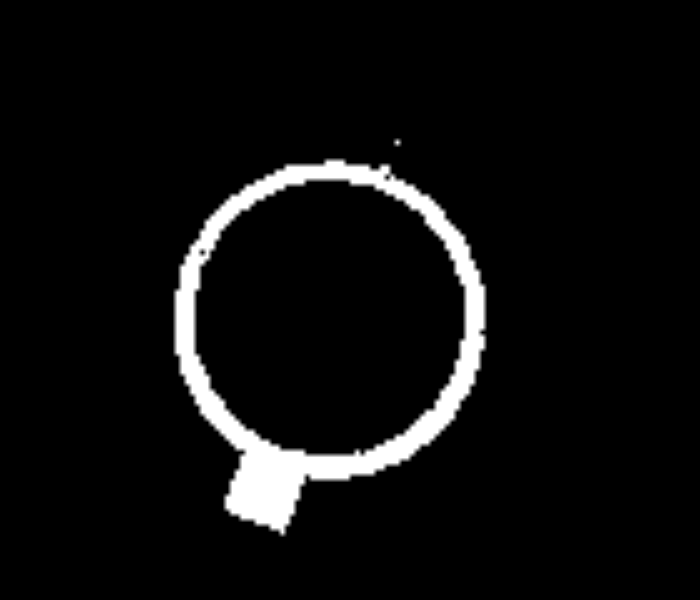

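```bash
python3 - <<'E'
from h import *
im,d,st=load("w9.png");n="wrist"
C,uv=cloud(n,d,None,st)
m=(C[:,2]>.08)&(C[:,2]<.09)&(np.hypot(C[:,0]-.4438,C[:,1]-.382)<.036);p=C[m]
c,r=circ(p);m2=abs(np.hypot(*(p[:,:2]-c).T)-r)<.004;print(c,r,circ(p[m2]),cv2.minEnclosingCircle(p[:,:2].astype(np.float32)*1000))
plan([((.4438,.382,.12),70,5),((.4438,.382,.0215),70,3)])
E
```

```text
[0.44300643 0.38115933] 0.030079746257171202 (array([0.44306828, 0.38131755]), np.float64(0.030005911096201928)) ((443.1889953613281, 379.66278076171875), 33.49631118774414)
[[[10.8,0.3,25.6],[0.0,0.02,4.02],0],[[10.8,-0.5,25.6],[0.0,0.01,4.02],0],[[10.8,-1.3,25.6],[0.01,0.01,4.01],0],[[10.6,-2.0,25.6],[0.0,0.02,4.02],0],[[10.5,-2.7,25.6],[0.01,0.01,4.01],0],[[-0.0,-0.0,32.8],[-0.0,0.0,0.0],0],[[-0.0,-0.0,32.9],[-0.0,0.0,0.0],0],[[-0.0,-0.0,32.8],[-0.0,0.0,0.0],0]]
t 11.47 pos [0.4426 0.328  0.2481] yaw 90.08 f [ 0.15  0.52 -0.5 ] w 1.0
```

>>> arm_command(
  motion=[
    [[10.8,0,25.6],[0,0,4],0],
    [[10.8,-0.5,25.6],[0,0,4],0],
    [[10.8,-1.3,25.6],[0,0,4],0],
    [[10.6,-2.0,25.6],[0,0,4],0],
    [[10,-2.7,25.6],[0,0,4],0],
    [[0,0,0],[0,0,0],0],
    [[0,0,0],[0,0,0],0],
  ],
)

```text
time: 12.05
position: [0.4424, 0.3817, 0.1197]
tool_rot: [2.569, 1.808, -0.004]
ft_force: [0.5, -0.4, -0.4]
grip_width: 0.996
```

```bash
python3 - <<'E'
from h import *
im,d,st=snap("wrist","w10.png");n="wrist"
C,uv=cloud(n,d,None,st)
m=(C[:,2]>.08)&(C[:,2]<.09)&(np.hypot(C[:,0]-.4430,C[:,1]-.381)<.036);p=C[m]
c,r=circ(p);m2=abs(np.hypot(*(p[:,:2]-c).T)-r)<.004;print(c,r,circ(p[m2]))
plan([((.443,.381,.0215),70,3)])
E
```

```text
[0.44342711 0.38125552] 0.030160186358669815 (array([0.44361086, 0.38171716]), np.float64(0.02993970655059931))
[[[-0.4,0.0,33.2],[0.01,0.0,0.08],0],[[-0.5,0.0,33.2],[0.01,0.01,0.08],0],[[-0.4,0.0,33.3],[0.02,0.0,0.08],0]]
t 12.1 pos [0.4434 0.3823 0.1212] yaw 70.24 f [0.81 0.28 1.29] w 0.999
```

View pics/w10.png

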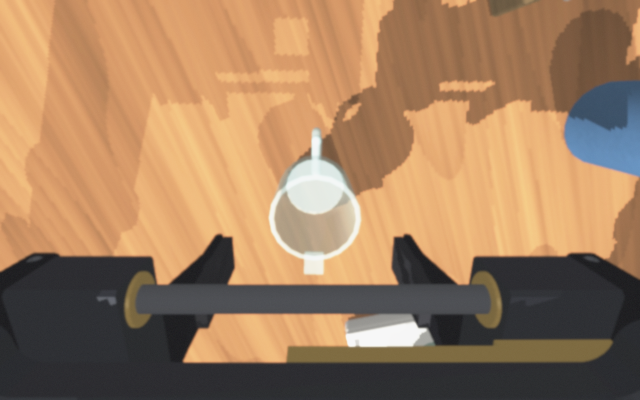

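The pitcher is centred between the jaws, at (316,217), with its handle pointing straight up the image. I'll go down and grip it.

>>> arm_command(
  motion=[
    [[0,0.6,32],[0,0,0],0],
    [[0,0,34],[0,0,0],0],
    [[0,0,32],[0,0,0],0],
    [[0,0,0],[0,0,0],0.2],
    [[0,0,0],[0,0,0],0.4],
    [[0,0,0],[0,0,0],0.4],
    [[0,0,0],[0,0,0],0.4],
    [[0,0,0],[0,0,0],0.4],
  ],
  force=15,
)

```text
time: 12.77
position: [0.4449, 0.3841, 0.0251]
tool_rot: [2.57, 1.806, 0.007]
ft_force: [0.6, 0.3, 5.6]
grip_width: 0.717
```

>>> arm_command(
  motion=[
    [[0,0,0],[0,0,0],0.4],
    [[0,0,-10],[0,0,0],0.4],
    [[0,0,-25],[0,0,0],0.4],
    [[0,0,-30],[0,0,0],0.4],
    [[0,0,-30],[0,0,0],0.4],
    [[0,0,-20],[0,0,0],0.4],
    [[0,0,0],[0,0,0],0.4],
  ],
)

```text
time: 13.35
position: [0.445, 0.3856, 0.1431]
tool_rot: [2.57, 1.807, 0.013]
ft_force: [0.5, 0.2, -1.5]
grip_width: 0.718
```

```bash
python3 - <<'E'
from h import *
plan([((.47,.25,.19),70,5),((.516,.0202,.165),70,8),((.516,.0202,.165),70,2)],claw=.4)
E
```

```text
[[[-23.8,13.9,-9.5],[0.06,-0.08,0.05],0.4],[[-23.8,13.9,-9.5],[0.05,-0.08,0.05],0.4],[[-23.8,14.0,-9.4],[0.06,-0.08,0.04],0.4],[[-23.7,14.0,-9.4],[0.05,-0.08,0.05],0.4],[[-23.8,14.0,-9.4],[0.06,-0.07,0.04],0.4],[[-25.0,15.2,3.1],[-0.0,-0.0,0.0],0.4],[[-25.0,15.2,3.1],[-0.0,-0.0,0.0],0.4],[[-25.0,15.2,3.1],[-0.0,-0.0,0.0],0.4]]
[[[-25.0,15.2,3.1],[-0.0,-0.0,0.0],0.4],[[-25.0,15.2,3.1],[-0.0,-0.0,0.0],0.4],[[-25.1,15.3,3.2],[-0.0,-0.0,0.0],0.4],[[-25.0,15.2,3.1],[-0.0,-0.0,0.0],0.4],[[-25.1,15.3,3.2],[-0.0,-0.0,0.0],0.4],[[0.0,-0.0,-0.0],[-0.0,-0.0,0.0],0.4],[[0.0,-0.0,-0.0],[-0.0,-0.0,0.0],0.4]]
t 13.35 pos [0.445  0.3856 0.1431] yaw 70.23 f [ 0.5   0.16 -1.52] w 0.718
```

>>> arm_command(
  motion=[
    [[-23.8,14,-9.4],[0,0,0],0.4],
    [[-23.8,14,-9.4],[0,0,0],0.4],
    [[-23.8,14,-9.4],[0,0,0],0.4],
    [[-23.8,14,-9.4],[0,0,0],0.4],
    [[-23.8,14,-9.4],[0,0,0],0.4],
    [[-25,15.2,3],[0,0,0],0.4],
    [[-25,15.2,3],[0,0,0],0.4],
    [[-25,15.2,3],[0,0,0],0.4],
  ],
)

```text
time: 14.02
position: [0.4858, 0.1597, 0.175]
tool_rot: [2.569, 1.807, -0.001]
ft_force: [0.3, -0.5, -1.6]
grip_width: 0.716
```

>>> arm_command(
  motion=[
    [[-25,15.2,3],[0,0,0],0.4],
    [[-25,15.2,3],[0,0,0],0.4],
    [[-25,15.2,3],[0,0,0],0.4],
    [[-25,15.2,3],[0,0,0],0.4],
    [[-25,15.2,3],[0,0,0],0.4],
    [[0,0,0],[0,0,0],0.4],
    [[0,0,0],[0,0,0],0.4],
  ],
)

```text
time: 14.6
position: [0.5148, 0.0157, 0.1594]
tool_rot: [-2.573, -1.8, 0.003]
ft_force: [-0.2, 0.5, -1.9]
grip_width: 0.716
```

```bash
python3 - <<'E'
from h import *
im,d,st=snap("wrist","w11.png");n="wrist"
im2,_,_=snap("scene","s11.png")
print(st["position"],st["tool_rot"],yawof(st),st["grip_width"],st["ft_force"])
M=R.from_rotvec(st["tool_rot"]).as_matrix()
C,uv=cloud(n,d,None,st);L=(C-st["position"])@M*1000
# ring at tool z = .0251-.085=-60
for z0 in(-64,-60,-56):
  m=(abs(L[:,2]-z0)<2)&(np.hypot(L[:,0],L[:,1])<38)&(L[:,0]>12);print(z0,m.sum(),L[m].mean(0) if m.sum() else 0)
m=(L[:,2]>-66)&(L[:,2]<-54)&(np.hypot(L[:,0],L[:,1])<36)&(abs(L[:,1])<22);p=L[m];print(circ(p) if len(p)>20 else 0,p.min(0),p.max(0))
cv2.imwrite("pics/s11c.png",np.hstack([cv2.resize(im2[130:270,250:410],(400,350),interpolation=2),cv2.resize(im[80:360,160:480],(400,350))]))
E
```

```text
[0.51475344 0.01574012 0.15944114] [-2.57302981 -1.80039063  0.0027036 ] 69.9622514946716 0.7155372378941494 [-0.16412065  0.500228   -1.89485945]
-64 0 0
-60 1298 [ 22.39530715  -0.34809566 -59.40905777]
-56 497 [ 2.44647581e+01  2.75219960e-02 -5.60315293e+01]
(array([-1.50299246, -0.21234926]), np.float64(29.38232807111498)) [-27.06403024 -21.98747931 -61.78738407] [ 29.24265109  21.97995907 -54.00346957]
```

View pics/s11c.png

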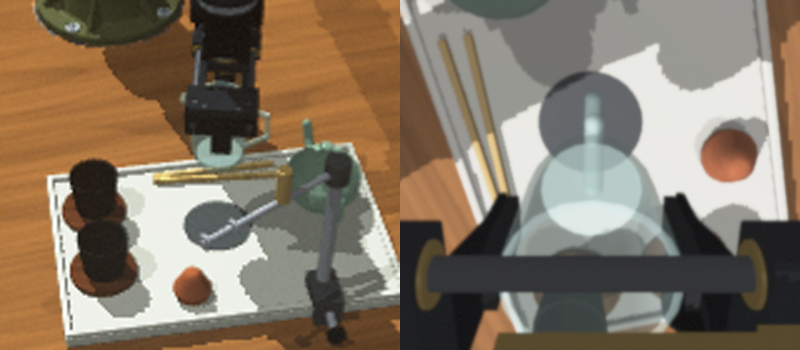

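```bash
python3 - <<'E'
from h import *
im,d,st=load("w11.png");n="wrist"
x=160+(np.array([540,642,590,590])-400)/400*320; y=80+np.array([122,122,72,172])/350*280
print(rayz(n,np.c_[x,y],.018,st).round(4), ctrl.get_state()["position"])
hsv=cv2.cvtColor(im,cv2.COLOR_BGR2HSV);C,uv=cloud(n,d,None,st);H=hsv[uv[:,1],uv[:,0]]
m=(H[:,2]<110)&(H[:,1]<70)&(C[:,2]<.026)&(C[:,2]>.01)&(np.hypot(C[:,0]-.515,C[:,1]-.0175)<.05);p=rayz(n,uv[m],.018,st)
L=(p-[.515,.0175,0])@Rd(70); print(L.min(0)*1000,L.max(0)*1000)
E
```

```text
[[ 0.4765  0.0312  0.018 ]
 [ 0.5533  0.0034  0.018 ]
 [ 0.5278  0.0549  0.018 ]
 [ 0.4995 -0.0228  0.018 ]] [0.51486034 0.01893001 0.16008115]
[-23.82991754 -40.00024764 -18.        ] [ 41.09396421  38.49087061 -18.        ]
```

>>> arm_command(
  motion=[
    [[0,0,25],[0,0,0],0.4],
    [[0,0,30],[0,0,0],0.4],
    [[0,0,25],[0,0,0],0.4],
    [[0,0,16],[0,0,0],0.4],
    [[0,0,10],[0,0,0],0.4],
    [[0,0,5],[0,0,0],0.4],
    [[0,0,3],[0,0,0],0.4],
    [[0,0,0],[0,0,0],0.4],
  ],
)

```text
time: 15.37
position: [0.5158, 0.0185, 0.0468]
tool_rot: [2.569, 1.807, 0.001]
ft_force: [-0.8, 0.9, -1.3]
grip_width: 0.717
```

>>> arm_command(
  motion=[
    [[0,0,2],[0,0,0],0.4],
    [[0,0,1],[0,0,0],0.4],
    [[0,0,0],[0,0,0],0.4],
  ],
)

```text
time: 15.62
position: [0.516, 0.0179, 0.044]
tool_rot: [2.57, 1.806, 0.001]
ft_force: [0.1, -0.6, -2.1]
grip_width: 0.717
```

>>> arm_command(
  motion=[
    [[0,0,1],[0,0,0],0.4],
    [[0,0,1],[0,0,0],0.4],
    [[0,0,0],[0,0,0],0.4],
  ],
)

```text
time: 15.87
position: [0.516, 0.0178, 0.0431]
tool_rot: [2.569, 1.805, -0.0]
ft_force: [-4.8, -0.0, 8.4]
grip_width: 0.72
```

>>> arm_command(
  motion=[
    [[0,0,-0.7],[0,0,0],0.3],
    [[0,0,0],[0,0,0],0.15],
    [[0,0,0],[0,0,0],0.05],
    [[0,0,0],[0,0,0],0.05],
    [[0,0,-10],[0,0,0],0.05],
    [[0,0,-30],[0,0,0],0.05],
    [[0,0,-38],[0,0,0],0.05],
    [[0,0,-38],[0,0,0],0.05],
  ],
)

```text
time: 16.53
position: [0.5146, 0.0184, 0.1595]
tool_rot: [-2.568, -1.807, 0.001]
ft_force: [0.7, -0.8, 0.4]
grip_width: 0.948
```

```bash
python3 - <<'E'
from h import *
im,d,st=snap("wrist","w12.png");n="wrist"
C,uv=cloud(n,d,None,st)
m=(C[:,2]>.096)&(C[:,2]<.11)&(np.hypot(C[:,0]-.515,C[:,1]-.0175)<.037);p=C[m]
c,r=circ(p);m2=abs(np.hypot(*(p[:,:2]-c).T)-r)<.004;print(m.sum(),c,r,circ(p[m2]),np.median(p[:,2]))
print(ctrl.get_state()["position"],st["time"],st["grip_width"])
E
```

```text
1469 [0.51462116 0.01555687] 0.029940606478865796 (array([0.51469156, 0.01572498]), np.float64(0.02985870535952645)) 0.10221482440750312
[0.51989368 0.01899878 0.16766365] 16.5333 0.9483604969594523
```

View pics/w12.png

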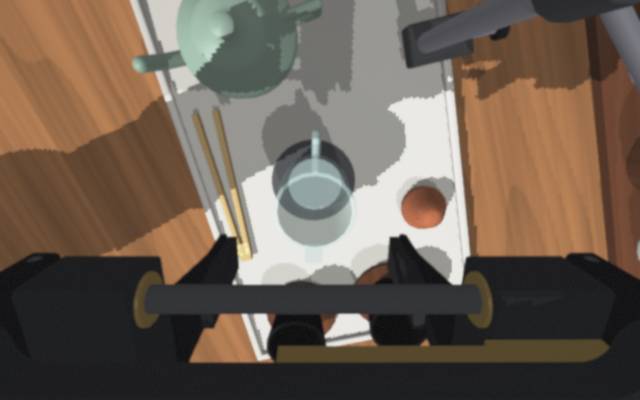

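```bash
python3 - <<'E'
from h import *
plan([((.55,.019,.285),85,4),((.669,.0315,.285),110,5),((.669,.0315,.285),110,2)],claw=.4)
E
```

```text
[[[2.6,7.4,-29.2],[0.16,-0.02,-3.68],0.4],[[2.1,7.5,-29.3],[0.16,-0.02,-3.68],0.4],[[1.7,7.5,-29.3],[0.16,-0.02,-3.69],0.4],[[1.1,7.5,-29.3],[0.17,-0.01,-3.68],0.4],[[4.6,23.5,-0.0],[-0.0,-0.0,-5.0],0.4],[[2.5,23.8,-0.0],[-0.0,-0.0,-5.0],0.4],[[0.4,23.9,-0.0],[-0.0,-0.0,-5.0],0.4],[[-1.7,23.9,-0.0],[-0.0,-0.0,-5.0],0.4]]
[[[-3.7,23.7,-0.0],[-0.0,-0.0,-5.0],0.4],[[-0.0,-0.0,-0.0],[-0.0,-0.0,-0.0],0.4],[[-0.0,-0.0,-0.0],[-0.0,-0.0,-0.0],0.4]]
t 16.58 pos [0.5199 0.019  0.1677] yaw 70.27 f [4.48 0.8  4.47] w 0.947
```

>>> arm_command(
  motion=[
    [[2,8,-29],[0,0,-3.7],0.2],
    [[2,8,-29],[0,0,-3.7],0.2],
    [[2,8,-30],[0,0,-3.7],0.3],
    [[1,8,-31],[0,0,-3.7],0.4],
    [[4.6,24,0],[0,0,-5],0.4],
    [[2.5,24,0],[0,0,-5],0.4],
    [[0.4,24,0],[0,0,-5],0.4],
    [[-1.7,24,0],[0,0,-5],0.4],
  ],
)

```text
time: 17.25
position: [0.6456, 0.0265, 0.2777]
tool_rot: [1.908, 2.495, 0.001]
ft_force: [-0.2, 0.8, 0.8]
grip_width: 0.607
```

>>> arm_command(
  motion=[
    [[-3.7,23.7,0],[0,0,-5],0.4],
    [[0,0,0],[0,0,0],0.4],
    [[0,0,0],[0,0,0],0.4],
  ],
)

```text
time: 17.5
position: [0.6685, 0.0298, 0.2761]
tool_rot: [-1.801, -2.571, -0.001]
ft_force: [-0.4, -0.0, 0.7]
grip_width: 0.602
```

```bash
python3 - <<'E'
from h import *
im,d,st=snap("wrist","w13.png");n="wrist"
C,uv=cloud(n,d,None,st)
m=(C[:,2]>.248)&(C[:,2]<.262)&(np.hypot(C[:,0]-.669,C[:,1]-.0315)<.025);p=C[m];print("knob",m.sum(),p.mean(0),cv2.minEnclosingCircle(p[:,:2].astype(np.float32)*1000))
m=(C[:,2]>.221)&(C[:,2]<.232)&(np.hypot(C[:,0]-.646,C[:,1]-.102)<.03);p=C[m];print("head",m.sum(),p.mean(0),cv2.minEnclosingCircle(p[:,:2].astype(np.float32)*1000)) if m.sum() else 0
b=C[(C[:,2]>.208)&(C[:,2]<.218)&(C[:,0]>.64)&(C[:,1]<.09)&(C[:,1]>-.08)];v=np.linalg.svd(b[:,:2]-b[:,:2].mean(0),full_matrices=False)[2][0];print(len(b),b.mean(0),np.degrees(np.arctan2(*v[::-1])))
plan([((.669,.0315,.208),110,3)])
E
```

```text
knob 456 [0.67002001 0.03337693 0.2531417 ] ((670.3465576171875, 32.6011848449707), 8.031076431274414)
head 1344 [0.64422663 0.10270069 0.22565613] ((644.3211059570312, 102.60242462158203), 13.87185001373291)
1392 [0.67140038 0.02964682 0.21309888] -69.51385351817761
[[[0.3,0.5,23.0],[-0.01,-0.03,-0.01],0],[[0.4,0.6,22.9],[-0.01,-0.02,-0.01],0],[[0.3,0.5,23.0],[-0.02,-0.03,-0.0],0]]
t 17.55 pos [0.6679 0.0299 0.2769] yaw 109.98 f [ 1.   -0.73  0.78] w 0.604
```

View pics/w13.png

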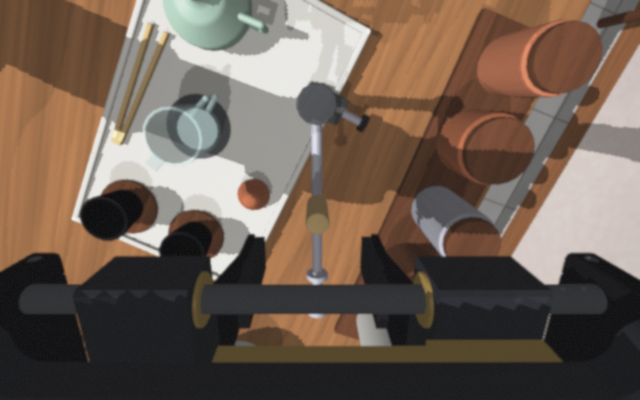

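>>> arm_command(
  motion=[
    [[1,1.3,20],[0,0,0],0.4],
    [[1,1.3,26],[0,0,0],0.4],
    [[0,0,22],[0,0,0],0.5],
    [[0,0,0],[0,0,0],0.7],
    [[0,0,0],[0,0,0],0.9],
    [[0,0,0],[0,0,0],0.9],
    [[0,0,0],[0,0,0],0.9],
    [[0,0,0],[0,0,0],0.9],
  ],
  force=20,
)

```text
time: 18.22
position: [0.6707, 0.0324, 0.2112]
tool_rot: [1.801, 2.571, 0.003]
ft_force: [0.6, -0.1, -0.2]
grip_width: 0.233
```

>>> arm_command(
  motion=[
    [[0,0,0],[0,0,0],0.9],
    [[0,0,0],[0,0,0],0.9],
  ],
)

```text
time: 18.38
position: [0.6707, 0.0323, 0.2107]
tool_rot: [1.801, 2.572, 0.002]
ft_force: [0.1, -0.4, 5.5]
grip_width: 0.176
```

>>> arm_command(
  motion=[
    [[0.1,-3.9,-0.5],[0,0,3],0.9],
    [[0.4,-7.8,0],[0,0,6],0.9],
    [[0.4,-7.8,0],[0,0,6],0.9],
    [[0.4,-7.8,0],[0,0,6],0.9],
    [[0.4,-7.8,0],[0,0,6],0.9],
    [[0.4,-7.8,0],[0,0,6],0.9],
    [[0.4,-7.8,0],[0,0,6],0.9],
    [[0.4,-7.8,0],[0,0,6],0.9],
  ],
)

```text
time: 19.05
position: [0.6141, 0.0344, 0.2108]
tool_rot: [2.652, 1.679, 0.005]
ft_force: [3.0, -0.6, 1.3]
grip_width: 0.177
```

```bash
cat > arm.py <<'E'
from h import *
st=ctrl.get_state();H=np.array([.6443,.1026]);v=st["position"][:2]-H
print("t",st["time"],"r",np.hypot(*v)*1000,"ang",np.degrees(np.arctan2(v[1],v[0])),"yaw",yawof(st),"f",st["ft_force"].round(1),"tq",st["torque"].round(2),"w",st["grip_width"]*87,st["position"].round(4),st["tool_rot"].round(3))
E
python3 arm.py
```

```text
t 19.05 r 74.60681306881142 ang -113.90136056843262 yaw 64.68218577006205 f [ 3.  -0.6  1.3] tq [-0.05 -0.69  0.07] w 15.439370282888667 [0.6141 0.0344 0.2108] [2.652 1.679 0.005]
```

>>> arm_command(
  motion=[
    [[0.4,-7.8,0],[0,0,6],0.9],
    [[0.4,-7.8,0],[0,0,6],0.9],
    [[0.3,-6.5,0],[0,0,5],0.9],
    [[0.2,-5.2,0],[0,0,4],0.9],
    [[0.2,-5.2,0],[0,0,4],0.9],
    [[0.1,-2.6,0],[0,0,2],0.9],
    [[0,0,0],[0,0,0],0.9],
  ],
)

```text
time: 19.63
position: [0.5862, 0.0563, 0.2107]
tool_rot: [2.969, 1.021, 0.002]
ft_force: [-0.5, -0.7, 4.2]
grip_width: 0.179
```

```bash
python3 arm.py
```

```text
t 19.6333 r 74.3549209857352 ang -141.44466549430553 yaw 37.96759970956259 f [-0.5 -0.7  4.2] tq [-0.23 -0.02 -0.04] w 15.59337148606775 [0.5862 0.0563 0.2107] [2.969e+00 1.021e+00 2.000e-03]
```

Expected home is about -146.6°, so I'll go on in small steps and watch for the stop.

>>> arm_command(
  motion=[
    [[0.1,-2.6,0],[0,0,2],0.9],
    [[0.1,-2.6,0],[0,0,2],0.9],
    [[0.1,-2,0],[0,0,1.5],0.9],
    [[0,0,0],[0,0,0],0.9],
  ],
)

```text
time: 19.97
position: [0.5824, 0.0615, 0.2107]
tool_rot: [3.014, 0.879, 0.002]
ft_force: [0.3, -2.3, 5.8]
grip_width: 0.18
```

```bash
python3 arm.py
```

```text
t 19.9667 r 74.30822262463536 ang -146.37998424113164 yaw 32.506152925673774 f [ 0.3 -2.3  5.8] tq [-0.6  -0.06 -0.02] w 15.627738783040662 [0.5824 0.0615 0.2107] [3.014e+00 8.790e-01 2.000e-03]
```

>>> arm_command(
  motion=[
    [[0,-1.5,0],[0,0,1],0.9],
    [[0,-1.5,0],[0,0,1],0.9],
    [[0,0,0],[0,0,0],0.9],
  ],
)

```text
time: 20.22
position: [0.5826, 0.0615, 0.2107]
tool_rot: [3.027, 0.823, 0.006]
ft_force: [4.3, -6.8, 4.6]
grip_width: 0.182
```

```bash
python3 arm.py
```

```text
t 20.2167 r 74.13143454894511 ang -146.34511958178257 yaw 30.420864230158475 f [ 4.3 -6.8  4.6] tq [-1.35 -0.91  0.19] w 15.821091721485214 [0.5826 0.0615 0.2107] [3.027 0.823 0.006]
```

>>> arm_command(
  motion=[
    [[0,-1,0],[0,0,0],0.9],
    [[0,0,0],[0,0,0],0.9],
    [[0,0,0],[0,0,0],0.75],
    [[0,0,0],[0,0,0],0.6],
    [[0,0,0],[0,0,0],0.5],
    [[0,0,0],[0,0,0],0.4],
    [[0,0,0],[0,0,0],0.4],
    [[0,0,0],[0,0,0],0.4],
  ],
)

```text
time: 20.88
position: [0.579, 0.0664, 0.2091]
tool_rot: [-3.03, -0.828, 0.002]
ft_force: [0.4, 0.5, -0.1]
grip_width: 0.534
```

```bash
python3 arm.py
```

```text
t 20.8833 r 74.64001404110017 ang -150.9757679797271 yaw 30.576634837551676 f [ 0.4  0.5 -0.1] tq [-0.05  0.    0.01] w 46.482989873028735 [0.579  0.0664 0.2091] [-3.03e+00 -8.28e-01  2.00e-03]
```

```bash
python3 - <<'E'
from h import *
im,d,st=load("w1.png");n="wrist"
cv2.imwrite("pics/z1.png",cv2.resize(im[90:170,310:430],None,fx=6,fy=6,interpolation=2))
C,uv=cloud(n,d,None,st);m=(np.hypot(C[:,0]-.455,C[:,1]+.375)<.06)&(C[:,2]>.03)
for a,b in((.03,.06),(.06,.08),(.08,.09),(.09,.098),(.1,.12),(.12,.14),(.14,.155)):
    k=m&(C[:,2]>a)&(C[:,2]<b);print(a,b,k.sum(),C[k].mean(0).round(4) if k.sum() else "",uv[k].mean(0).round() if k.sum() else "", np.ptp(C[k],0).round(3) if k.sum() else "")
E
```

```text
0.03 0.06 97 [ 0.4603 -0.3741  0.0353] [357. 124.] [0.062 0.056 0.03 ]
0.06 0.08 77 [ 0.439  -0.3668  0.0657] [343. 125.] [0.033 0.013 0.02 ]
0.08 0.09 14 [ 0.4444 -0.3673  0.0848] [349. 126.] [0.025 0.01  0.009]
0.09 0.098 117 [ 0.4579 -0.3764  0.0955] [363. 132.] [0.028 0.019 0.005]
0.1 0.12 33 [ 0.441  -0.3661  0.1097] [348. 128.] [0.011 0.013 0.019]
0.12 0.14 40 [ 0.4406 -0.3664  0.1295] [350. 130.] [0.011 0.013 0.019]
0.14 0.155 120 [ 0.4427 -0.369   0.1452] [354. 134.] [0.012 0.016 0.007]
```

View pics/z1.png

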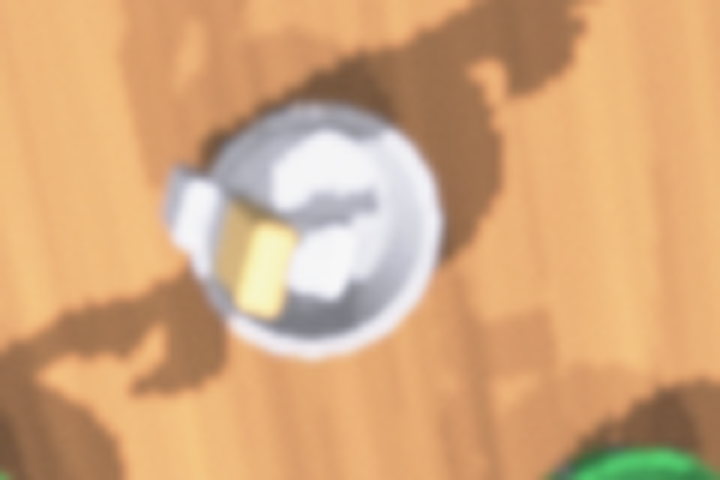

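```bash
python3 - <<'E'
from h import *
print(rayz("wrist",[(362.5,128.3)],.03,load("w1.png")[2]).round(4))
plan([((.583,.061,.29),30.5,3),((.42,-.415,.27),64,14),((.42,-.415,.27),64,2)],claw=.5)
E
```

```text
[[ 0.4665 -0.3818  0.03  ]]
[[[0.2,2.2,-27.0],[-0.02,0.02,0.03],0.5],[[0.2,2.2,-26.9],[-0.02,0.02,0.02],0.5],[[0.2,2.2,-27.0],[-0.02,0.01,0.03],0.5],[[-27.3,23.4,1.4],[0.0,0.0,-2.39],0.5],[[-28.2,22.2,1.4],[0.0,0.0,-2.39],0.5],[[-29.1,21.0,1.4],[0.0,0.0,-2.39],0.5],[[-30.0,19.8,1.4],[0.0,0.0,-2.39],0.5],[[-30.8,18.5,1.4],[0.0,0.0,-2.39],0.5]]
[[[-31.5,17.2,1.4],[0.0,0.0,-2.39],0.5],[[-32.2,15.9,1.5],[0.0,0.0,-2.4],0.5],[[-32.9,14.6,1.4],[0.0,0.0,-2.39],0.5],[[-33.5,13.2,1.5],[0.0,0.0,-2.4],0.5],[[-34.0,11.7,1.4],[0.0,0.0,-2.39],0.5],[[-34.4,10.3,1.5],[0.0,0.0,-2.4],0.5],[[-34.8,8.9,1.4],[0.0,0.0,-2.39],0.5],[[-35.2,7.4,1.5],[0.0,0.0,-2.4],0.5]]
[[[-35.5,5.9,1.4],[0.0,0.0,-2.39],0.5],[[0.0,0.0,0.0],[0.0,0.0,-0.0],0.5],[[0.0,0.0,0.0],[0.0,0.0,-0.0],0.5]]
t 20.88 pos [0.579  0.0664 0.2091] yaw 30.58 f [ 0.43  0.5  -0.08] w 0.534
```

>>> arm_command(
  motion=[
    [[0,1,-20],[0,0,0],0.45],
    [[0,2,-30],[0,0,0],0.45],
    [[0,2,-32],[0,0,0],0.45],
    [[-27,23,1],[0,0,-2.4],0.5],
    [[-28,22,1],[0,0,-2.4],0.5],
    [[-29,21,1],[0,0,-2.4],0.5],
    [[-30,20,1],[0,0,-2.4],0.5],
    [[-31,18.5,1],[0,0,-2.4],0.5],
  ],
)

```text
time: 21.55
position: [0.5233, -0.1089, 0.2866]
tool_rot: [2.926, 1.143, -0.0]
ft_force: [0.8, -0.6, -0.0]
grip_width: 0.499
```

>>> arm_command(
  motion=[
    [[-31.5,17.2,1],[0,0,-2.4],0.5],
    [[-32.2,16,1],[0,0,-2.4],0.5],
    [[-33,14.6,1],[0,0,-2.4],0.5],
    [[-33.5,13.2,1],[0,0,-2.4],0.5],
    [[-34,11.7,2],[0,0,-2.4],0.5],
    [[-34.4,10.3,2],[0,0,-2.4],0.5],
    [[-34.8,9,2],[0,0,-2.4],0.5],
    [[-35,7.4,2],[0,0,-2.4],0.5],
  ],
)

```text
time: 22.22
position: [0.4309, -0.3813, 0.2744]
tool_rot: [-2.695, -1.615, 0.0]
ft_force: [-0.2, -0.5, -1.0]
grip_width: 0.501
```

>>> arm_command(
  motion=[
    [[-36,6,2],[0,0,-2.4],0.5],
    [[0,0,0],[0,0,0],0.5],
    [[0,0,0],[0,0,0],0.5],
  ],
)

```text
time: 22.47
position: [0.418, -0.4167, 0.2715]
tool_rot: [-2.665, -1.66, 0.001]
ft_force: [1.0, 0.7, -0.8]
grip_width: 0.499
```

```bash
python3 - <<'E'
from h import *
im,d,st=snap("wrist","w14.png");n="wrist";im2,_,_=snap("top","t14.png");im3,_,_=snap("scene","s14.png")
print(st["position"],yawof(st),st["time"])
cv2.imwrite("pics/t14c.png",np.hstack([cv2.resize(im2[130:280,210:380],(400,353),interpolation=2),cv2.resize(im3[150:280,260:420],(400,353),interpolation=2)]))
C,uv=cloud(n,d,None,st);m=(np.hypot(C[:,0]-.455,C[:,1]+.375)<.06)&(C[:,2]>.02)
for a,b in((.026,.034),(.03,.06),(.06,.08),(.09,.098),(.1,.12),(.12,.14),(.14,.155)):
    k=m&(C[:,2]>a)&(C[:,2]<b);print(a,b,k.sum(),C[k].mean(0).round(4) if k.sum() else "",uv[k].mean(0).round() if k.sum() else "", np.ptp(C[k],0).round(3) if k.sum() else "")
k=m&(C[:,2]>.1435)&(C[:,2]<.15);print(k.sum(),cv2.minAreaRect((C[k][:,:2]*1000).astype(np.float32)))
k=m&(C[:,2]>.026)&(C[:,2]<.034);p=C[k];print(circ(p),cv2.minEnclosingCircle(p[:,:2].astype(np.float32)*1000))
k=m&(C[:,2]>.092)&(C[:,2]<.098);print(k.sum(),cv2.minAreaRect((C[k][:,:2]*1000).astype(np.float32)))
E
```

```text
[ 0.41796799 -0.41673456  0.27145545] 63.825315012347396 22.4667
0.026 0.034 338 [ 0.4709 -0.3815  0.0292] [339. 116.] [0.056 0.057 0.006]
0.03 0.06 86 [ 0.4704 -0.3793  0.0318] [338. 114.] [0.056 0.055 0.025]
0.06 0.08 64 [ 0.4388 -0.3656  0.0636] [310. 118.] [0.017 0.013 0.017]
0.09 0.098 240 [ 0.4555 -0.3752  0.0956] [328. 121.] [0.021 0.024 0.005]
0.1 0.12 10 [ 0.446  -0.3625  0.1106] [314. 115.] [0.007 0.003 0.018]
0.12 0.14 15 [ 0.4463 -0.3624  0.1315] [315. 117.] [0.007 0.004 0.019]
0.14 0.155 155 [ 0.4431 -0.3693  0.1452] [315. 126.] [0.012 0.016 0.004]
150 ((443.0252685546875, -369.4919128417969), (15.204465866088867, 7.34653377532959), 63.97482681274414)
(array([ 0.46584726, -0.38082076]), np.float64(0.026994190735583536)) ((463.3915100097656, -379.3044128417969), 31.641664505004883)
240 ((452.43988037109375, -373.6943359375), (14.142614364624023, 25.210609436035156), 60.79875183105469)
```

View pics/w14.png

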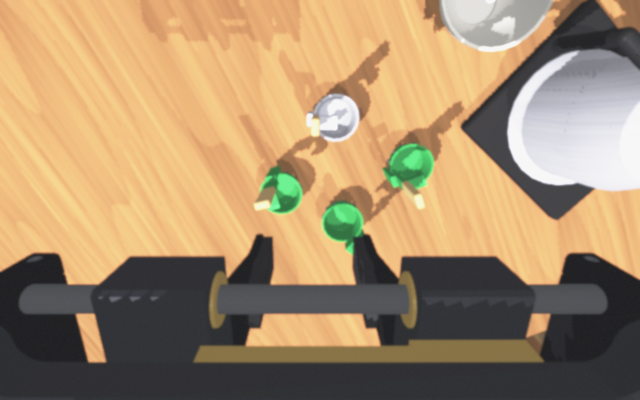

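View pics/t14c.png

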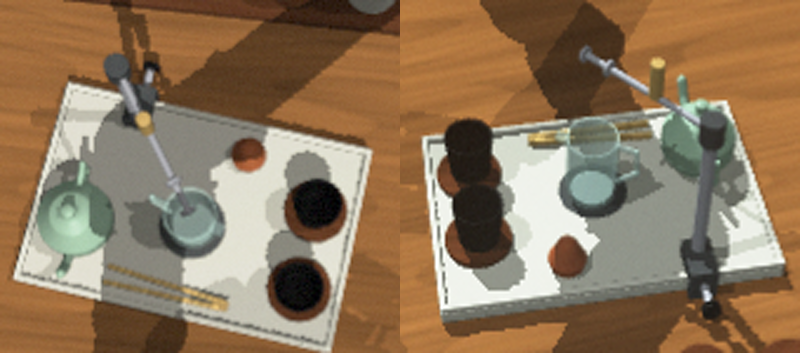

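```bash
python3 - <<'E'
from h import *
for n,f in(("top","t14.png"),("scene","s14.png")):
    im,d,_=load(f);C,uv=cloud(n,d);m=(C[:,2]>.205)&(C[:,2]<.217)&(C[:,0]>.48)&(C[:,0]<.63)&(C[:,1]<.095)&(C[:,1]>-.03);b=C[m]
    v=np.linalg.svd(b[:,:2]-b[:,:2].mean(0),full_matrices=False)[2][0]
    t=C[(C[:,2]>.2)&(C[:,2]<.225)&(C[:,0]>.47)&(C[:,0]<.65)&(C[:,1]<.06)&(C[:,1]>-.05)];e=t[t[:,0].argsort()[:5]].mean(0)
    hd=C[(C[:,2]>.222)&(C[:,2]<.23)&(np.hypot(C[:,0]-.645,C[:,1]-.1026)<.025)]
    print(n,m.sum(),b.mean(0).round(4),np.degrees(np.arctan2(*v[::-1])),"tip",e.round(4),"head",hd.mean(0).round(4))
plan([((.443,-.3694,.17),64,4),((.443,-.3694,.17),64,2)],claw=.5)
E
```

```text
top 175 [0.5542 0.043  0.2129] -146.61492762526035 tip [0.4944 0.0092 0.2132] head [0.6427 0.1008 0.2257]
scene 155 [0.5619 0.0444 0.2115] 33.236610873585875 tip [0.4999 0.0104 0.2125] head [0.6481 0.1014 0.225 ]
[[[12.2,0.2,25.7],[0.0,-0.01,0.06],0.5],[[12.2,0.2,25.7],[0.0,-0.01,0.06],0.5],[[12.2,0.2,25.7],[0.0,-0.02,0.06],0.5],[[12.2,0.2,25.6],[0.01,-0.01,0.07],0.5],[[-0.0,-0.0,0.0],[-0.0,-0.0,-0.0],0.5],[[-0.0,-0.0,0.0],[-0.0,-0.0,-0.0],0.5]]
t 22.62 pos [ 0.421  -0.413   0.2727] yaw 64.25 f [-0.69  0.57  0.28] w 0.502
```

>>> arm_command(
  motion=[
    [[13,0,25],[0,0,0],0.5],
    [[13,0.5,25],[0,0,0],0.5],
    [[13,0.5,25],[0,0,0],0.5],
    [[12,0,26],[0,0,0],0.5],
    [[0,0,0],[0,0,0],0.5],
    [[0,0,0],[0,0,0],0.5],
    [[0,0,0],[0,0,0],0.5],
  ],
)

```text
time: 23.2
position: [0.4438, -0.3699, 0.1735]
tool_rot: [2.66, 1.667, 0.0]
ft_force: [-0.4, -0.3, 0.6]
grip_width: 0.499
```

```bash
python3 - <<'E'
from h import *
im,d,st=snap("wrist","w15.png");n="wrist"
print(st["position"],yawof(st),st["time"])
C,uv=cloud(n,d,None,st);m=(np.hypot(C[:,0]-.455,C[:,1]+.375)<.04)
k=m&(C[:,2]>.1435)&(C[:,2]<.15);print(k.sum(),cv2.minAreaRect((C[k][:,:2]*1000).astype(np.float32)))
E
```

```text
[ 0.44376297 -0.36987088  0.17352587] 64.14847771086595 23.2
249 ((443.10296630859375, -369.2247314453125), (16.113658905029297, 7.495667457580566), 64.44483947753906)
```

View pics/w15.png

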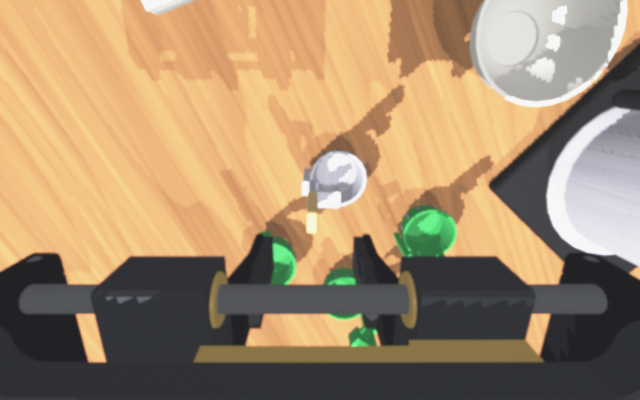

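The steel strainer is confirmed: basket at (338,180), grip at (312,215), midway between the jaws. I'll go down and grip it.

>>> arm_command(
  motion=[
    [[0,-0.8,20],[0,0,0],0.5],
    [[0,0,27],[0,0,0],0.5],
    [[0,0,24],[0,0,0],0.5],
    [[0,0,9],[0,0,0],0.5],
    [[0,0,0],[0,0,0],0.7],
    [[0,0,0],[0,0,0],0.85],
    [[0,0,0],[0,0,0],1],
    [[0,0,0],[0,0,0],1],
  ],
  force=20,
)

```text
time: 23.92
position: [0.4434, -0.37, 0.0938]
tool_rot: [2.66, 1.665, 0.001]
ft_force: [0.5, 0.4, 0.4]
grip_width: 0.284
```

>>> arm_command(
  motion=[
    [[0,0,0],[0,0,0],1],
    [[0,0,0],[0,0,0],1],
    [[0,0,0],[0,0,0],1],
  ],
)

```text
time: 24.17
position: [0.4429, -0.3694, 0.0925]
tool_rot: [2.661, 1.666, 0.001]
ft_force: [-0.1, -0.8, 3.1]
grip_width: 0.086
```

```bash
python3 - <<'E'
from h import *
plan([((.443,-.3694,.16),64,4),((.455,-.2,.33),52,8),((.47,.084,.3425),33.5,12)],claw=1)
E
```

```text
[[[0.0,0.1,-16.9],[0.03,0.01,0.03],1],[[0.0,0.0,-16.9],[0.03,0.01,0.02],1],[[0.0,0.0,-16.8],[0.03,0.01,0.03],1],[[0.1,0.1,-16.9],[0.02,0.01,0.02],1],[[19.7,-7.9,-21.2],[-0.0,-0.0,1.5],1],[[19.5,-8.5,-21.3],[-0.0,-0.0,1.5],1],[[19.2,-9.0,-21.2],[-0.0,-0.0,1.5],1],[[19.0,-9.4,-21.3],[-0.0,-0.0,1.5],1]]
[[[18.8,-10.0,-21.2],[-0.0,-0.0,1.5],1],[[18.5,-10.4,-21.3],[-0.0,-0.0,1.5],1],[[18.2,-10.9,-21.2],[-0.0,-0.0,1.5],1],[[17.8,-11.4,-21.3],[-0.0,-0.0,1.5],1],[[19.4,-13.6,-1.0],[-0.0,-0.0,1.54],1],[[19.1,-14.1,-1.0],[-0.0,-0.0,1.54],1],[[18.7,-14.6,-1.0],[-0.0,-0.0,1.54],1],[[18.3,-15.1,-1.1],[-0.0,-0.0,1.54],1]]
[[[17.8,-15.6,-1.0],[-0.0,-0.0,1.54],1],[[17.4,-16.1,-1.1],[-0.0,-0.0,1.54],1],[[17.0,-16.5,-1.0],[-0.0,-0.0,1.54],1],[[16.5,-17.0,-1.1],[-0.0,-0.0,1.54],1],[[16.1,-17.4,-1.0],[-0.0,-0.0,1.55],1],[[15.6,-17.8,-1.1],[-0.0,-0.0,1.54],1],[[15.1,-18.3,-1.0],[-0.0,-0.0,1.55],1],[[14.6,-18.6,-1.1],[-0.0,-0.0,1.54],1]]
t 24.17 pos [ 0.4429 -0.3694  0.0925] yaw 64.1 f [-0.11 -0.78  3.12] w 0.086
```

>>> arm_command(
  motion=[
    [[0,0,-10],[0,0,0],1],
    [[0,0,-18],[0,0,0],1],
    [[0,0,-20],[0,0,0],1],
    [[0,0,-20],[0,0,0],1],
    [[19.7,-8,-21],[0,0,1.5],1],
    [[19.5,-8.5,-21],[0,0,1.5],1],
    [[19.2,-9,-21],[0,0,1.5],1],
    [[19,-9.4,-21],[0,0,1.5],1],
  ],
)

```text
time: 24.83
position: [0.4476, -0.2829, 0.245]
tool_rot: [-2.747, -1.523, 0.001]
ft_force: [0.2, 0.3, -2.3]
grip_width: 0.092
```

>>> arm_command(
  motion=[
    [[18.8,-10,-21],[0,0,1.5],1],
    [[18.5,-10.4,-21],[0,0,1.5],1],
    [[18.2,-11,-21],[0,0,1.5],1],
    [[17.8,-11.4,-21],[0,0,1.5],1],
    [[19.4,-13.6,-1],[0,0,1.54],1],
    [[19.1,-14.1,-1],[0,0,1.54],1],
    [[18.7,-14.6,-1],[0,0,1.54],1],
    [[18.3,-15.1,-1],[0,0,1.54],1],
  ],
)

```text
time: 25.5
position: [0.4582, -0.1032, 0.3322]
tool_rot: [2.893, 1.224, -0.001]
ft_force: [0.4, -0.5, -1.7]
grip_width: 0.094
```

>>> arm_command(
  motion=[
    [[17.8,-15.6,-1],[0,0,1.54],1],
    [[17.4,-16,-1],[0,0,1.54],1],
    [[17,-16.5,-1],[0,0,1.54],1],
    [[16.5,-17,-1],[0,0,1.54],1],
    [[16,-17.4,-1],[0,0,1.54],1],
    [[15.6,-17.8,-1],[0,0,1.54],1],
    [[15,-18.3,-1],[0,0,1.54],1],
    [[14.6,-18.6,-1],[0,0,1.54],1],
  ],
)

```text
time: 26.17
position: [0.4675, 0.0857, 0.3401]
tool_rot: [3.007, 0.907, -0.0]
ft_force: [1.0, -0.3, -1.8]
grip_width: 0.091
```

>>> arm_command(
  motion=[
    [[0,0,0],[0,0,0],1],
    [[0,0,0],[0,0,0],1],
  ],
)

```text
time: 26.33
position: [0.4676, 0.0861, 0.3401]
tool_rot: [3.005, 0.915, -0.0]
ft_force: [0.4, -0.2, -2.5]
grip_width: 0.088
```

```bash
python3 - <<'E'
from h import *
im,d,st=snap("wrist","w16.png");im2,_,_=snap("scene","s16.png")
cv2.imwrite("pics/s16c.png",np.hstack([cv2.resize(im2[90:250,250:410],(400,400),interpolation=2),cv2.resize(im[60:380,160:480],(400,400))]))
print(st["position"],yawof(st),st["time"],st["grip_width"],st["ft_force"],st["torque"])
E
```

```text
[0.4675639 0.0860643 0.3401073] 33.85909674874815 26.3333 0.08821635838043695 [ 0.37348287 -0.18165598 -2.51364977] [-0.05199124 -0.00708898 -0.01930494]
```

View pics/s16c.png

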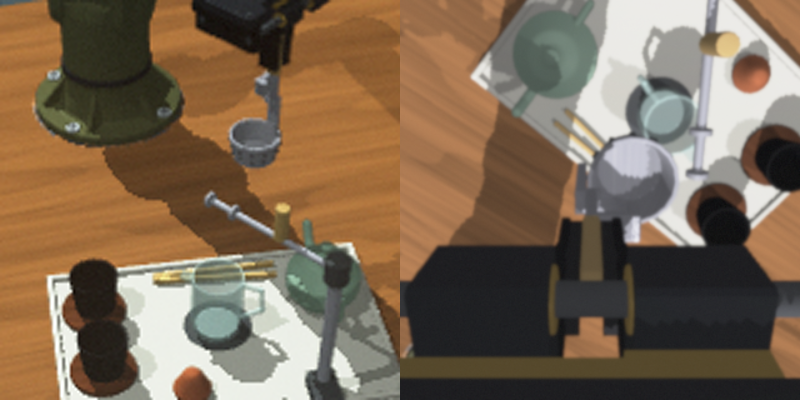

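```bash
cat > barm.py <<'E'
from h import *
def bar(im,d,st,pr=True):
    C,uv=cloud("wrist",d,None,st);M=R.from_rotvec(st["tool_rot"]).as_matrix();L=(C-st["position"])@M*1000
    hsv=cv2.cvtColor(im,cv2.COLOR_BGR2HSV)[uv[:,1],uv[:,0]]
    H=np.array([.6443,.1026]);b=np.radians(-146.5);u=np.array([np.cos(b),np.sin(b)]);n=np.array([-u[1],u[0]])
    s=(C[:,:2]-H)@u;t=(C[:,:2]-H)@n
    m=(C[:,2]>.206)&(C[:,2]<.217)&(abs(t)<.012)&(s>.03)&(s<.135)&(abs(s-.075)>.015);q=L[m]
    if m.sum()<30: print("few",m.sum());return
    v=np.linalg.svd(q[:,:2]-q[:,:2].mean(0),full_matrices=False)[2][0];v*=np.sign(v[0])
    print("bar n",m.sum(),"mean L",q.mean(0).round(1),"angle vs toolx deg",np.degrees(np.arctan2(v[1],v[0])).round(2), "y at x=0:",(q[:,1].mean()-q[:,0].mean()*v[1]/v[0]).round(2))
    k=(abs(C[:,2]-.215)<.01)&(abs(t)<.012)&(s>.12)&(s<.19)
    for a in np.arange(.134,.182,.003):
        e=k&(s>=a)&(s<a+.003); 
        if e.sum(): print(round(a*1000),e.sum(),"Lx",L[e][:,0].mean().round(1),"t",np.ptp(t[e]).round(4)*1000,"zmax",C[e][:,2].max().round(4))
if __name__=="__main__":
    import sys
    bar(*load(sys.argv[1]))
E
python3 barm.py w16.png
python3 - <<'E'
from h import *
im,d,st=load("w16.png");C,uv=cloud("wrist",d,None,st);M=R.from_rotvec(st["tool_rot"]).as_matrix();L=(C-st["position"])@M*1000
# strainer in tool frame: rim expected z=92.5-30=62.5, centre y=+26
m=(abs(L[:,2]-62.5)<5)&(np.hypot(L[:,0],L[:,1]-26)<36);p=L[m];c,r=circ(p);k=abs(np.hypot(*(p[:,:2]-c).T)-r)<4;print(m.sum(),c,r,circ(p[k]))
A=np.c_[p[k][:,:2],np.ones(k.sum())];print("plane",np.linalg.lstsq(A,p[k][:,2],rcond=None)[0])
m=(L[:,2]>-10)&(L[:,2]<25)&(abs(L[:,0])<12)&(L[:,1]>-5)&(L[:,1]<30);p=L[m];print("bridge",m.sum(),p.min(0),p.max(0),np.percentile(p,[5,50,95],0).round(1).tolist())
E
```

```text
bar n 789 mean L [ 74.2  83.2 127.3] angle vs toolx deg 0.66 y at x=0: 82.32
134 52 Lx 19.8 t 17.1 zmax 0.2199
137 67 Lx 17.8 t 17.3 zmax 0.2197
140 27 Lx 15.0 t 15.8 zmax 0.219
143 24 Lx 11.6 t 6.7 zmax 0.2145
146 25 Lx 8.6 t 6.7 zmax 0.2145
149 28 Lx 5.7 t 7.4 zmax 0.2147
152 24 Lx 2.8 t 7.9 zmax 0.2145
155 27 Lx -0.3 t 6.8999999999999995 zmax 0.2151
158 25 Lx -3.4 t 7.5 zmax 0.2151
161 27 Lx -6.4 t 7.8 zmax 0.2149
164 23 Lx -9.6 t 6.8 zmax 0.2148
167 22 Lx -12.5 t 7.4 zmax 0.2149
170 99 Lx -15.3 t 17.5 zmax 0.2197
173 32 Lx -18.0 t 16.9 zmax 0.2195
176 1 Lx -20.8 t 0.0 zmax 0.2119
801 [ 0.45047944 24.98526177] 27.11038753215835 (array([ 0.55467143, 25.49759752]), np.float64(26.817616049283345))
plane [-1.80872692e-02  4.51717900e-03  6.34274752e+01]
bridge 728 [-6.63232395 -3.83006349 -9.91581278] [ 8.22832587 22.7868256  24.78470783] [[-4.4, -2.3, -6.6], [6.4, 15.3, -2.4], [7.5, 21.8, 18.4]]
```

>>> arm_command(
  motion=[
    [[0,0,12],[0,0,0.6],1],
    [[0,0,20],[0,0,0],1],
    [[0,0,22],[0,0,0],1],
    [[0,0,20],[0,0,0],1],
    [[0,0,13],[0,0,0],1],
    [[0,0,6],[0,0,0],1],
    [[0,0,0],[0,0,0],1],
    [[0,0,0],[0,0,0],1],
  ],
)

```text
time: 27.1
position: [0.4682, 0.0838, 0.2466]
tool_rot: [-3.013, -0.891, 0.0]
ft_force: [-0.2, 0.0, -1.3]
grip_width: 0.087
```

```bash
python3 - <<'E'
from barm import *
im,d,st=snap("wrist","w17.png");im2,_,_=snap("scene","s17.png")
cv2.imwrite("pics/s17c.png",np.hstack([cv2.resize(im2[120:260,260:400],(400,400),interpolation=2),cv2.resize(im[60:380,160:480],(400,400))]))
print(st["position"],yawof(st),st["time"],st["grip_width"],st["ft_force"],st["torque"])
bar(im,d,st)
E
```

```text
[0.46816473 0.0837581  0.24662154] 32.95662382842963 27.1 0.08686929165739808 [-0.21074491  0.01421778 -1.26086817] [ 0.02820109 -0.01213757  0.07619917]
bar n 1702 mean L [78.  79.7 33.9] angle vs toolx deg -0.24 y at x=0: 79.99
134 106 Lx 21.9 t 17.2 zmax 0.2201
137 161 Lx 19.9 t 17.3 zmax 0.2201
140 45 Lx 17.3 t 16.400000000000002 zmax 0.2198
143 50 Lx 13.6 t 7.7 zmax 0.2154
146 52 Lx 10.6 t 7.2 zmax 0.2145
149 56 Lx 7.5 t 8.1 zmax 0.2152
152 44 Lx 4.5 t 7.3 zmax 0.2148
155 53 Lx 1.5 t 7.3 zmax 0.2152
158 48 Lx -1.5 t 7.1000000000000005 zmax 0.2151
161 48 Lx -4.5 t 7.9 zmax 0.2148
164 46 Lx -7.5 t 6.8 zmax 0.2147
167 51 Lx -10.5 t 7.6 zmax 0.2153
170 211 Lx -13.2 t 18.700000000000003 zmax 0.22
173 63 Lx -16.0 t 17.2 zmax 0.2194
```

View pics/s17c.png

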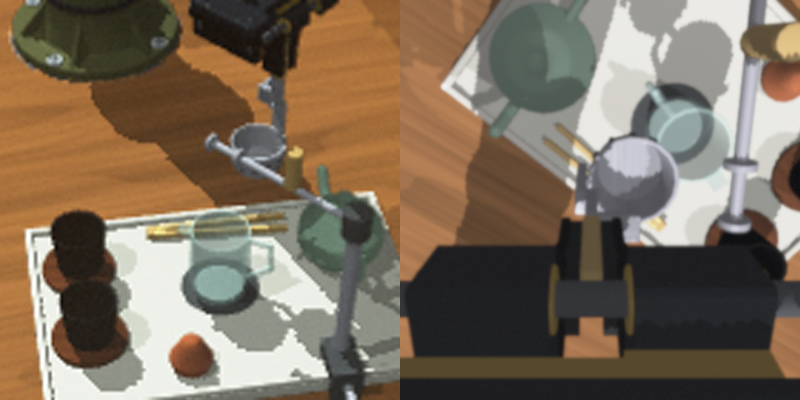

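>>> arm_command(
  motion=[
    [[0.2,4,0],[0,0,0],1],
    [[0.2,8,0],[0,0,0],1],
    [[0.2,10,0],[0,0,0],1],
    [[0.2,10,0],[0,0,0],1],
    [[0.2,10,0],[0,0,0],1],
    [[0.2,8,0],[0,0,0],1],
    [[0,5,0],[0,0,0],1],
    [[0,0,0],[0,0,0],1],
  ],
)

```text
time: 27.87
position: [0.4997, 0.0373, 0.2463]
tool_rot: [-3.012, -0.889, 0.001]
ft_force: [-0.5, 0.1, -1.5]
grip_width: 0.089
```

```bash
python3 - <<'E'
from barm import *
im,d,st=snap("wrist","w18.png");im2,_,_=snap("scene","s18.png")
cv2.imwrite("pics/s18c.png",np.hstack([cv2.resize(im2[120:260,260:400],(400,400),interpolation=2),cv2.resize(im[60:380,160:480],(400,400))]))
print(st["position"],yawof(st),st["time"],st["grip_width"],st["ft_force"],st["torque"])
bar(im,d,st)
E
```

```text
[0.49971806 0.03731977 0.24629341] 32.90122098405194 27.8667 0.08872776778485968 [-0.48889938  0.13813829 -1.51591647] [0.00743149 0.00261707 0.01728359]
bar n 1595 mean L [76.9 24.1 33.4] angle vs toolx deg -0.32 y at x=0: 24.53
134 98 Lx 20.6 t 16.9 zmax 0.2193
137 152 Lx 18.7 t 17.5 zmax 0.2202
140 42 Lx 16.0 t 16.7 zmax 0.2196
143 45 Lx 12.3 t 6.8 zmax 0.2153
146 46 Lx 9.3 t 6.8999999999999995 zmax 0.2152
149 47 Lx 6.3 t 7.5 zmax 0.2146
152 46 Lx 3.4 t 7.5 zmax 0.2144
155 51 Lx 0.5 t 7.6 zmax 0.2148
158 20 Lx -2.6 t 7.7 zmax 0.2144
161 13 Lx -5.5 t 2.4 zmax 0.2135
164 8 Lx -8.6 t 1.0 zmax 0.2138
167 5 Lx -12.0 t 0.8 zmax 0.213
170 81 Lx -14.4 t 6.8999999999999995 zmax 0.2191
173 22 Lx -17.2 t 6.3 zmax 0.2193
```

View pics/s18c.png

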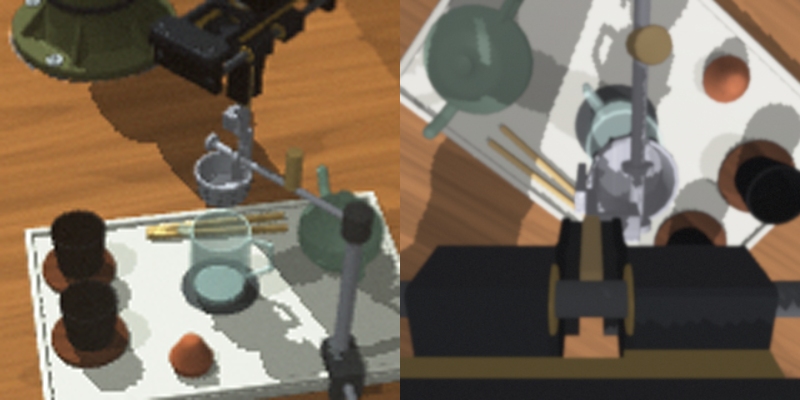

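>>> arm_command(
  motion=[
    [[0,4,0],[0,0,-0.3],1],
    [[0,5,0],[0,0,0],1],
    [[0,4,0],[0,0,0],1],
    [[0,1.4,0],[0,0,0],1],
    [[0,0,0],[0,0,0],1],
    [[0,0,0],[0,0,0],1],
  ],
)

```text
time: 28.47
position: [0.507, 0.0268, 0.2466]
tool_rot: [-3.01, -0.9, 0.0]
ft_force: [0.0, 0.7, -1.1]
grip_width: 0.089
```

```bash
python3 - <<'E'
from barm import *
im,d,st=snap("wrist","w19.png");im2,_,_=snap("scene","s19.png")
cv2.imwrite("pics/s19c.png",np.hstack([cv2.resize(im2[120:260,260:400],(400,400),interpolation=2),cv2.resize(im[60:380,160:480],(400,400))]))
print(st["position"],yawof(st),st["time"],st["grip_width"],st["ft_force"],st["torque"])
bar(im,d,st)
E
```

```text
[0.50698352 0.0268289  0.24656352] 33.31149406640517 28.4667 0.08944087373442691 [ 0.04828491  0.74538161 -1.1026754 ] [-0.02451989 -0.04987963  0.03531138]
bar n 1580 mean L [76.4 12.1 33.6] angle vs toolx deg 0.04 y at x=0: 12.02
134 97 Lx 20.2 t 15.8 zmax 0.2195
137 155 Lx 18.3 t 17.2 zmax 0.22
140 45 Lx 15.7 t 16.8 zmax 0.2196
143 49 Lx 11.7 t 7.6 zmax 0.2148
146 45 Lx 8.9 t 7.6 zmax 0.2149
149 91 Lx 6.2 t 15.4 zmax 0.2248
152 56 Lx 3.0 t 13.4 zmax 0.2182
155 55 Lx -0.0 t 12.0 zmax 0.219
158 55 Lx -3.2 t 12.0 zmax 0.2181
161 33 Lx -5.9 t 12.0 zmax 0.2169
164 1 Lx -7.6 t 0.0 zmax 0.2108
```

View pics/s19c.png

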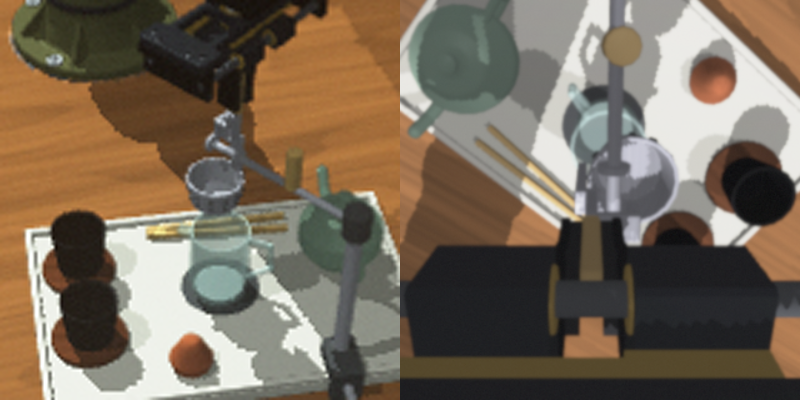

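>>> arm_command(
  motion=[
    [[0,1,0],[0,0,0],1],
    [[0,1,0],[0,0,0],1],
    [[0,0,0],[0,0,0],1],
    [[0,0,4],[0,0,0],1],
    [[0,0,5],[0,0,0],1],
    [[0,0,5],[0,0,0],1],
    [[0,0,0],[0,0,0],1],
    [[0,0,0],[0,0,0],1],
  ],
)

```text
time: 29.23
position: [0.5077, 0.0252, 0.232]
tool_rot: [-3.009, -0.901, 0.002]
ft_force: [-0.9, 0.2, -0.2]
grip_width: 0.092
```

```bash
cat > lk.py <<'E'
from barm import *
import sys
k=sys.argv[1]
im,d,st=snap("wrist","w%s.png"%k);im2,_,_=snap("scene","s%s.png"%k)
cv2.imwrite("pics/s%sc.png"%k,np.hstack([cv2.resize(im2[130:230,290:390],(400,400),interpolation=2),cv2.resize(im[140:300,240:400],(400,400),interpolation=2)]))
print(st["position"],yawof(st),st["time"],st["grip_width"],st["ft_force"],st["torque"],st["tool_rot"].round(3))
bar(im,d,st)
E
python3 lk.py 20 | head -3
```

```text
[0.50769713 0.0251577  0.23201268] 33.32634228894626 29.2333 0.09199264493422528 [-0.92449438  0.16355303 -0.15891606] [ 0.00023796 -0.01650292 -0.02768757] [-3.009e+00 -9.010e-01  2.000e-03]
bar n 1823 mean L [77.4 10.3 19. ] angle vs toolx deg 0.06 y at x=0: 10.21
134 121 Lx 20.5 t 17.2 zmax 0.2203
```

View pics/s20c.png

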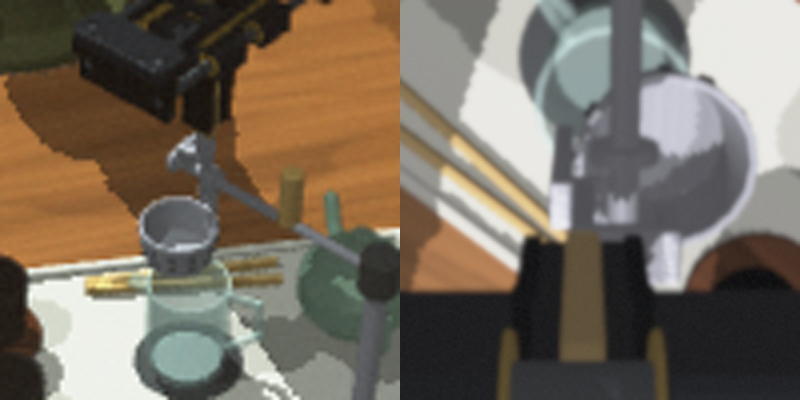

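>>> arm_command(
  motion=[
    [[0,0,4],[0,0,0],1],
    [[0,0,4],[0,0,0],1],
    [[0,0,0],[0,0,0],1],
    [[0,0.42,-0.3],[1.75,0,0],1],
    [[0,0.42,-0.3],[1.75,0,0],1],
    [[0,0.42,-0.3],[1.75,0,0],1],
    [[0,0.42,-0.3],[1.75,0,0],1],
    [[0,0,0],[0,0,0],1],
  ],
)

```text
time: 30.0
position: [0.5099, 0.0212, 0.2253]
tool_rot: [-2.896, -0.86, 0.054]
ft_force: [-0.1, -0.2, -1.1]
grip_width: 0.088
```

```bash
python3 lk.py 21 | head -3
```

```text
[0.50990073 0.02122128 0.22525973] 33.08579546121925 30.0 0.08756271649520068 [-0.07392405 -0.19682298 -1.05520638] [-0.19669565 -0.29500045  0.04184156] [-2.896 -0.86   0.054]
bar n 1971 mean L [77.4  7.4 11.4] angle vs toolx deg -0.14 y at x=0: 7.62
134 117 Lx 20.9 t 17.3 zmax 0.2195
```

View pics/s21c.png

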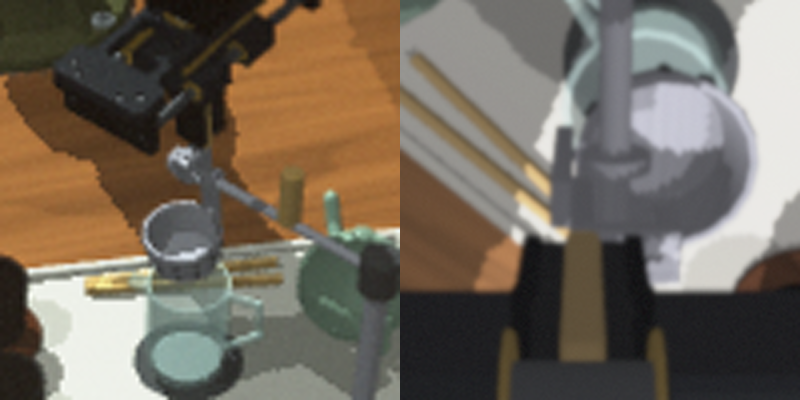

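>>> arm_command(
  motion=[
    [[0,-1.2,0],[0,0,0],1],
    [[0,-1,0],[0,0,0],1],
    [[0,0,0],[0,0,0],1],
    [[0,0.1,1],[0,0,0],1],
    [[0,0.1,1],[0,0,0],1],
    [[0,0.1,1],[0,0,0],1],
    [[0,0,0],[0,0,0],1],
    [[0,0,0],[0,0,0],1],
  ],
)

```text
time: 30.77
position: [0.5077, 0.0255, 0.2229]
tool_rot: [-2.897, -0.867, 0.053]
ft_force: [-0.7, 0.0, -1.5]
grip_width: 0.091
```

```bash
python3 lk.py 22 | head -3
```

```text
[0.50774482 0.02554185 0.22290537] 33.32237243682968 30.7667 0.09087625081949317 [-0.74463424  0.03066977 -1.48424709] [-0.1348597  -0.10630265  0.03327043] [-2.897 -0.867  0.053]
bar n 2023 mean L [77.3 12.1  8.5] angle vs toolx deg 0.11 y at x=0: 11.97
134 113 Lx 20.3 t 16.8 zmax 0.2194
```

View pics/s22c.png

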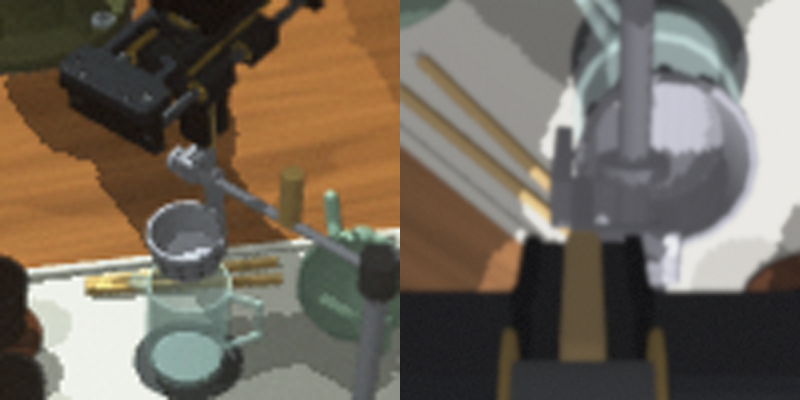

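>>> arm_command(
  motion=[
    [[0,0.8,0],[0,0,0],1],
    [[0,0.8,0],[0,0,0],1],
    [[0,0,0],[0,0,0],1],
    [[0,0,0],[0,0,0],1],
    [[0,0,0],[0,0,0],1],
  ],
)

```text
time: 31.28
position: [0.5087, 0.0242, 0.2228]
tool_rot: [-2.897, -0.867, 0.053]
ft_force: [-1.6, -0.7, -1.4]
grip_width: 0.091
```

```bash
python3 lk.py 23 | head -3; python3 - <<'E'
from h import *
im,d,st=load("w23.png");C,uv=cloud("wrist",d,None,st);M=R.from_rotvec(st["tool_rot"]).as_matrix();L=(C-st["position"])@M*1000
m=(abs(L[:,2]-62.5)<5)&(np.hypot(L[:,0],L[:,1]-26)<36);p=L[m];c,r=circ(p);k=abs(np.hypot(*(p[:,:2]-c).T)-r)<4;print("rim",m.sum(),circ(p[k]),np.median(p[k],0))
E
```

```text
[0.50871375 0.02424909 0.22279181] 33.32059531278999 31.2833 0.09091174245962512 [-1.55092022 -0.74356994 -1.37675307] [-0.10047413 -0.07643557 -0.03748879] [-2.897 -0.867  0.053]
bar n 2020 mean L [77.  10.5  8.6] angle vs toolx deg 0.06 y at x=0: 10.43
134 117 Lx 20.1 t 16.0 zmax 0.2184
rim 742 (array([ 0.48901191, 25.42855717]), np.float64(26.874543727703916)) [ 4.30899728 40.09625609 63.19998786]
```

>>> arm_command(
  motion=[
    [[0,0.1,0.8],[0,0,0],1],
    [[0,0.1,0.8],[0,0,0],1],
    [[0,0.1,0.8],[0,0,0],1],
    [[0,0.1,0.8],[0,0,0],1],
    [[0,0,0],[0,0,0],1],
    [[0,0,0],[0,0,0],1],
  ],
)

```text
time: 31.88
position: [0.5086, 0.0242, 0.2195]
tool_rot: [-2.897, -0.867, 0.053]
ft_force: [0.1, -1.0, -2.0]
grip_width: 0.093
```

```bash
python3 lk.py 24 | head -2
```

```text
[0.508628   0.02424117 0.21948232] 33.32084247003797 31.8833 0.09320553152419445 [ 0.13827843 -0.96208605 -1.97923071] [-0.11473943 -0.1479983   0.03244448] [-2.897 -0.867  0.053]
bar n 2092 mean L [77.2 10.2  5.3] angle vs toolx deg 0.08 y at x=0: 10.05
```

>>> arm_command(
  motion=[
    [[0,0.06,0.5],[0,0,0],1],
    [[0,0.06,0.5],[0,0,0],1],
    [[0,0,0],[0,0,0],1],
    [[0,0,0],[0,0,0],1],
  ],
)

```text
time: 32.32
position: [0.5087, 0.0243, 0.2186]
tool_rot: [-2.897, -0.867, 0.053]
ft_force: [-0.5, -0.5, -0.9]
grip_width: 0.091
```

>>> arm_command(
  motion=[
    [[0,0.06,0.5],[0,0,0],1],
    [[0,0,0],[0,0,0],1],
    [[0,0,0],[0,0,0],1],
  ],
)

```text
time: 32.57
position: [0.5087, 0.0243, 0.218]
tool_rot: [-2.897, -0.867, 0.053]
ft_force: [0.1, -0.1, -1.0]
grip_width: 0.091
```

```bash
python3 lk.py 25 | head -2
```

```text
[0.50867386 0.02425746 0.21802917] 33.32217114837478 32.5667 0.09074329996358009 [ 0.10711085 -0.12346739 -1.03632938] [-0.20089049 -0.11023837  0.00567774] [-2.897 -0.867  0.053]
bar n 2136 mean L [77.5 10.   3.8] angle vs toolx deg 0.08 y at x=0: 9.86
```

View pics/s25c.png

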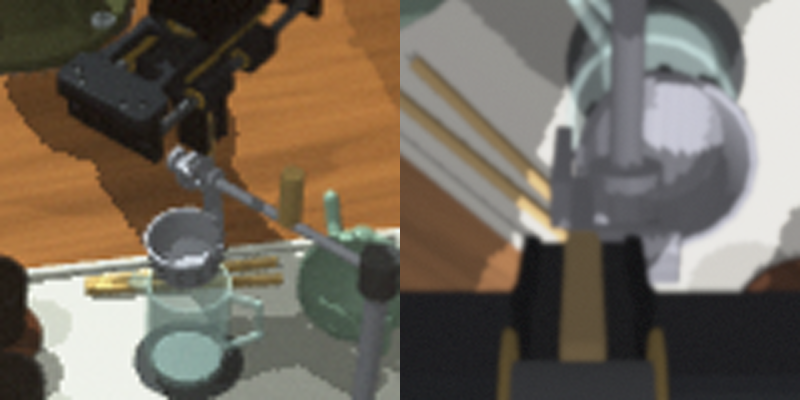

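>>> arm_command(
  motion=[
    [[0,0.06,0.5],[0,0,0],1],
    [[0,0,0],[0,0,0],1],
    [[0,0,0],[0,0,0],1],
  ],
)

```text
time: 32.92
position: [0.5088, 0.0243, 0.2177]
tool_rot: [-2.897, -0.867, 0.053]
ft_force: [-0.6, 0.5, -0.5]
grip_width: 0.085
```

```bash
python3 - <<'E'
from h import *
st=ctrl.get_state();print(st["position"],st["ft_force"],st["torque"])
E
```

```text
[0.50878845 0.02426464 0.2176895 ] [-0.57160089  0.48776445 -0.51609017] [-0.11909493 -0.07589824  0.06351406]
```

>>> arm_command(
  motion=[
    [[0,0.06,0.5],[0,0,0],1],
    [[0,0,0],[0,0,0],1],
    [[0,0,0],[0,0,0],1],
  ],
)

```text
time: 33.17
position: [0.5088, 0.0243, 0.2175]
tool_rot: [-2.897, -0.867, 0.053]
ft_force: [-0.8, 0.1, 3.0]
grip_width: 0.087
```

```bash
python3 - <<'E'
from h import *
st=ctrl.get_state();print(st["position"],st["ft_force"],st["torque"])
E
```

```text
[0.50881358 0.0243106  0.2174984 ] [-0.78996718  0.08747041  2.98148308] [-0.08972113  0.1886678   0.03225334]
```

>>> arm_command(
  motion=[
    [[0,-0.05,-0.4],[0,0,0],1],
    [[0,0,0],[0,0,0],1],
    [[0,0,0],[0,0,0],1],
    [[0,0,0],[0,0,0],1],
  ],
  force=6,
)

```text
time: 33.5
position: [0.5088, 0.0243, 0.2175]
tool_rot: [-2.897, -0.867, 0.053]
ft_force: [-0.4, -0.4, 1.7]
grip_width: 0.092
```

```bash
python3 - <<'E'
from h import *
for i in range(3):
    st=ctrl.get_state();print(st["position"],st["ft_force"],st["torque"],st["grip_width"])
    optics.get_image("scene")
E
```

```text
[0.50877966 0.02430217 0.21753885] [-0.36772785 -0.38056013  1.74969413] [-0.13168341  0.00983907  0.01408734] 0.0918663973913281
[0.50876867 0.02429961 0.2175408 ] [-0.76637392 -0.48906545  2.11353958] [-0.12182185  0.02762946 -0.01913818] 0.09300713320628436
[0.50877962 0.02426448 0.21752242] [-0.77491667  0.58057346  2.53222433] [-0.11690609  0.0578575  -0.04615824] 0.0914137347562863
```

>>> arm_command(
  motion=[
    [[0,0,0],[0,0,0],0.92],
    [[0,0,0],[0,0,0],0.91],
    [[0,0,0],[0,0,0],0.905],
    [[0,0,0],[0,0,0],0.9],
    [[0,0,0],[0,0,0],0.895],
    [[0,0,0],[0,0,0],0.89],
    [[0,0,0],[0,0,0],0.885],
    [[0,0,0],[0,0,0],0.88],
  ],
  force=4,
)

```text
time: 34.32
position: [0.5087, 0.0243, 0.2174]
tool_rot: [-2.897, -0.867, 0.053]
ft_force: [0.9, -0.3, 0.5]
grip_width: 0.116
```

```bash
python3 lk.py 26 | head -2
```

```text
[0.50865317 0.02427348 0.21738399] 33.32446407145039 34.3167 0.11646707594267668 [ 0.85025292 -0.26393465  0.54838294] [-0.09407631 -0.0699272  -0.02365432] [-2.897 -0.867  0.053]
bar n 2144 mean L [77.5  9.9  3.2] angle vs toolx deg 0.08 y at x=0: 9.79
```

View pics/s26c.png

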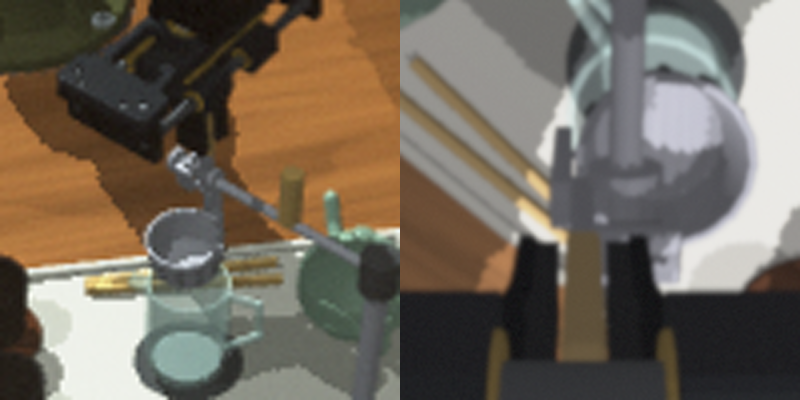

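```bash
cat > rim.py <<'E'
from h import *
import sys
for f in sys.argv[1:]:
    im,d,st=load(f);C,uv=cloud("wrist",d,None,st);M=R.from_rotvec(st["tool_rot"]).as_matrix();L=(C-st["position"])@M*1000
    m=(abs(L[:,2]-63)<7)&(np.hypot(L[:,0],L[:,1]-25)<37);p=L[m];c,r=circ(p);k=abs(np.hypot(*(p[:,:2]-c).T)-r)<4
    A=np.c_[p[k][:,:2]-c,np.ones(k.sum())];print(f,"rim",m.sum(),circ(p[k])[0].round(2),"plane",np.linalg.lstsq(A,p[k][:,2],rcond=None)[0].round(4))
E
python3 rim.py w16.png w23.png w25.png w26.png
```

```text
w16.png rim 949 [ 0.72 25.46] plane [-3.95000e-02  4.30000e-03  6.42872e+01]
w23.png rim 862 [ 0.65 25.4 ] plane [-3.77000e-02  1.12000e-02  6.41228e+01]
w25.png rim 846 [ 0.62 25.33] plane [-3.60000e-02  1.07000e-02  6.40586e+01]
w26.png rim 865 [ 0.74 25.23] plane [-4.33000e-02  1.02000e-02  6.40487e+01]
```

>>> arm_command(
  motion=[
    [[0,0,0],[0,0,0],0.87],
    [[0,0,0],[0,0,0],0.86],
    [[0,0,0],[0,0,0],0.85],
    [[0,0,0],[0,0,0],0.84],
    [[0,0,0],[0,0,0],0.82],
    [[0,0,0],[0,0,0],0.8],
    [[0,0,0],[0,0,0],0.78],
    [[0,0,0],[0,0,0],0.76],
  ],
)

```text
time: 35.08
position: [0.5087, 0.0243, 0.2175]
tool_rot: [-2.897, -0.867, 0.053]
ft_force: [0.4, 0.1, -1.0]
grip_width: 0.225
```

```bash
python3 lk.py 27 | head -2; python3 rim.py w27.png
```

```text
[0.50869071 0.02427339 0.21746597] 33.318635444568145 35.0833 0.22548080405536366 [ 0.36595361  0.08471967 -0.97399057] [-0.19385504 -0.10949604 -0.03950826] [-2.897 -0.867  0.053]
bar n 2146 mean L [77.4  9.9  3.3] angle vs toolx deg 0.07 y at x=0: 9.8
w27.png rim 865 [ 0.68 25.22] plane [-3.78000e-02  1.01000e-02  6.40901e+01]
```

View pics/s27c.png

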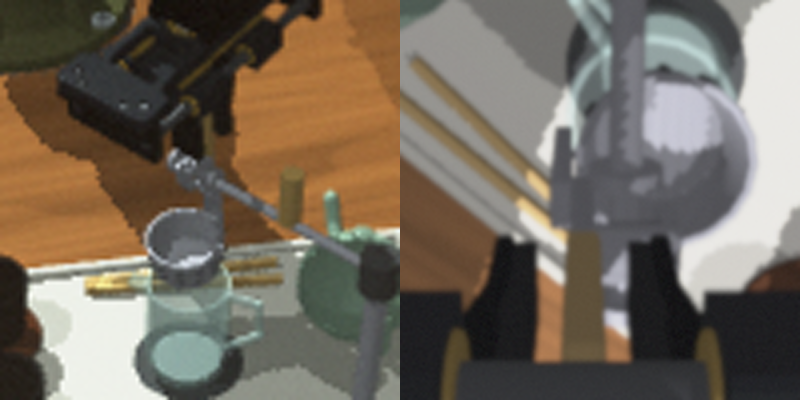

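The strainer hangs free and still, so I'll open wider and withdraw straight along the grip.

>>> arm_command(
  motion=[
    [[0,0,0],[0,0,0],0.7],
    [[0,0,0],[0,0,0],0.65],
    [[0,0,0],[0,0,0],0.6],
    [[0,0,0],[0,0,0],0.6],
    [[0,0,-4],[0,0,0],0.6],
    [[0,0,-10],[0,0,0],0.6],
    [[0,0,-15],[0,0,0],0.6],
    [[0,0,-20],[0,0,0],0.6],
  ],
)

```text
time: 35.85
position: [0.5114, 0.0192, 0.2666]
tool_rot: [-2.897, -0.867, 0.055]
ft_force: [-0.5, -0.9, 0.8]
grip_width: 0.396
```

>>> arm_command(
  motion=[
    [[0,0,-25],[0,0,0],0.6],
    [[0,0,-30],[0,0,0],0.6],
    [[0,0,-20],[0,0,0],0.6],
    [[0,0,0],[0,0,0],0.6],
    [[0,0,0],[0,0,0],0.6],
    [[0,0,0],[0,0,0],0.6],
  ],
)

```text
time: 36.35
position: [0.5168, 0.0116, 0.3403]
tool_rot: [-2.897, -0.867, 0.054]
ft_force: [-0.5, -1.0, -0.6]
grip_width: 0.397
```

```bash
python3 - <<'E'
from h import *
def m():
    im,d,st=snap("wrist","w28.png");return im
a,_,st=snap("wrist","w28.png");s,ds,_=snap("scene","s28.png");t,_,_=snap("top","t28.png")
for i in range(6): optics.get_image("top")
b,_,_=snap("wrist","w29.png");s2,_,_=snap("scene","s29.png")
print(st["position"],st["time"],"diff wrist",cv2.absdiff(a,b)[60:230,200:440].max(-1).mean(),"scene",cv2.absdiff(s,s2)[150:260,270:420].max(-1).mean())
cv2.imwrite("pics/f1.png",np.hstack([cv2.resize(s2[120:280,250:410],(400,400),interpolation=2),cv2.resize(b[0:320,160:480],(400,400))]))
cv2.imwrite("pics/f2.png",np.hstack([s2[:, 40:480][60:360],t[100:330,:][:, 120:500][:230].repeat(1,0)[:230]][:1]) )
cv2.imwrite("pics/t28.png",t)
E
```

```text
[0.51678686 0.01164828 0.34029858] 36.35 diff wrist 1.5297058823529412 scene 2.2824242424242422
```

View pics/f1.png

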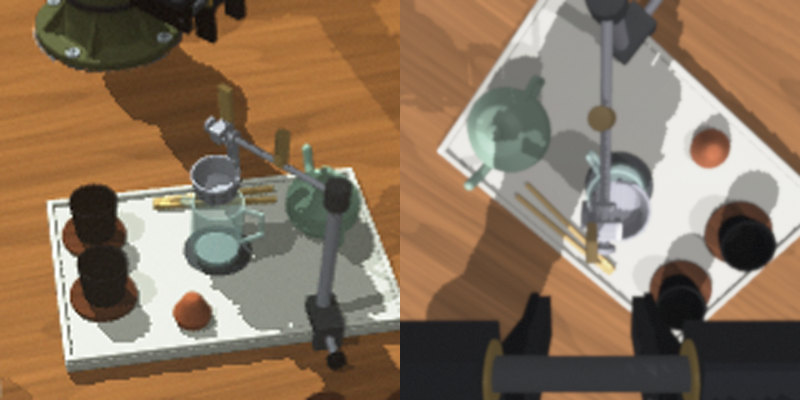

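View pics/t28.png

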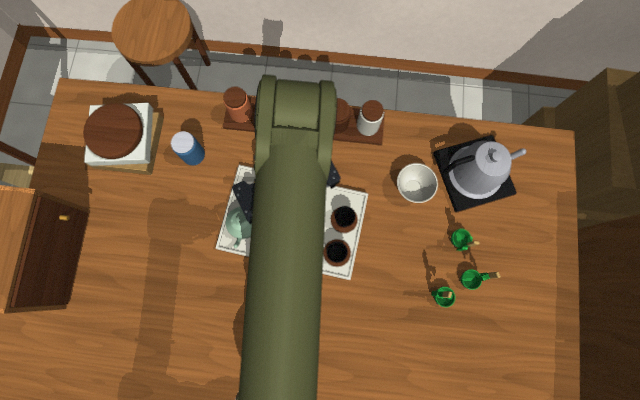

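```bash
python3 - <<'E'
from h import *
H=np.array([.6443,.1026])
for f in("w28.png","w29.png"):
    im,d,st=load(f);C,uv=cloud("wrist",d,None,st)
    b=C[(C[:,2]>.206)&(C[:,2]<.217)&(np.hypot(C[:,0]-H[0],C[:,1]-H[1])<.135)&(C[:,0]<.625)&(C[:,1]<.1)&(C[:,1]>.02)&(C[:,0]>.52)]
    v=np.linalg.svd(b[:,:2]-b[:,:2].mean(0),full_matrices=False)[2][0]
    w=b[:,:2].mean(0)-H;print(f,len(b),"bar",np.degrees(np.arctan2(v[1],v[0])).round(2),np.degrees(np.arctan2(w[1],w[0])).round(2))
    k=C[(C[:,2]>.25)&(C[:,2]<.285)&(np.hypot(C[:,0]-.51,C[:,1]-.02)<.04)];print("grip top",len(k),k.mean(0).round(4))
    m=(C[:,2]>.142)&(C[:,2]<.166)&(np.hypot(C[:,0]-.515,C[:,1]-.017)<.05);p=C[m];print("rim",m.sum(),p.mean(0).round(4))
ctrl.close_job(); print(ctrl.get_state()["time"])
E
```

```text
w28.png 993 bar -146.63 -146.4
grip top 245 [0.5139 0.0206 0.2674]
rim 417 [0.5228 0.0053 0.1496]
w29.png 994 bar -146.58 -146.41
grip top 243 [0.5138 0.0206 0.2676]
rim 429 [0.523  0.0053 0.1495]
the job is handed in; nothing more can be done
the job is handed in; nothing more can be done
```

The tea tray is ready for pouring, and I handed the job in at about 37 s of the 72 s allowed. There was no verdict in the reply.

**What I did, in order**
- I moved the cup from the inlay to the empty coaster; it stands about 1.5 mm from the coaster's centre.
- I stood the pitcher on the inlay, about 1–2 mm from its centre.
- I swung the arm by its knob until it stopped, at -146.4°. Pressing on with about 8 N did not move it further.
- I hooked the steel strainer between the two collars, pre-tilted by 0.12 rad. I lowered it until the arm carried its weight, then opened the jaws slowly.

**Last checks**
- The arm is still home: -146.4° from its position, -146.6° from the line of the bar.
- The strainer's rim shifted only about 0.1 mm as the jaws opened. Two pictures about 0.5 s apart agree to 0.2 mm, so it hangs still.
- The gripper was clear of everything, with its tips about 80 mm above the strainer's grip.
- In the last pictures, what could be seen of the other things, including the green look-alikes, was where it started. The arm hid part of the tray from the top camera; there I relied on the scene and wrist views.

**What went wrong or disagreed**
- **Fingertip position:** the fingertips are about 14.5 mm behind the reported tool point, not 14 mm ahead as the text says.
- **First try at the cup:** because of that, the fingers came down on the cup's rim with about 10 N. The cup stayed upright and in place, and the grasp worked once I corrected the offset.
- **Setting down the pitcher:** it met the tray with about 8 N for a moment before I let go.

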